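Lock the cupboard flap up, fill the jar tin, unlock and shut it

ROBOT

A 6-joint arm with a two-finger parallel gripper is mounted at the origin on the work surface. World frame = base frame: x ahead of the robot, y to its left, z up, the work surface at z = 0. Lengths are in m, angles in rad, forces in N, time in s.
With the tool pointing down it reaches from about 0.35 to 0.975 m from the base axis. Payload 4.9 kg.
Tool frame: the origin (TCP) lies between the finger pads; the fingertips stand 17 mm ahead of it and the grasp point (between the pads) lies 2 mm behind it (manip.nose_length is the distance from the TCP to the fingertips, in m); z points along the fingers, y is the line along which they close (so a half turn about z gives the same grasp; the last joint's range is limited). The gripper opens to 85 mm and grips with 20 to 120 N. Pads are 22 mm wide; open, the fingers measure 114 mm over their backs; the gripper's body (76 mm by 85 mm) begins 54 mm behind the grasp point. The pads swing forward as they close: fully open they stand 13 mm farther back than shut.
Start: joints at [1.092, 0.053, 1.613, -0, 1.476, -0.119], TCP at [0.22, 0.585, 0.248] pointing down, gripper open.
Joint ranges: [-3.01, 3.01], [-1.01, 2.22], [0.06, 2.58], [-1.02, 4.17], [0.09, 2.62], [-3.14, 3.14]. Speed limits (rad/s): [2.57, 2.57, 3.14, 3.14, 3.14, 3.14].

INTERFACE

Orientations are given as a unit quaternion [w, x, y, z].
In Python, from plant import manip gives the robot as it stands. The module is installed in compiled form; this text tells all that it offers.
- The arm moves only by the tool apply_moves, never from a script. Its argument "moves" is a list of rows, each a list of 3 entries, a list of its own where there are three numbers: the turn, a rotation vector about the tool's x, y, z in rad, then the shift along the tool's x, y, z in cm, then the closure, from -1 (fully open) to 1 (shut), so that 0 is half open. A call has 1 to 20 rows; each row is the pose to reach, as a shift and turn from the pose commanded when the call began, along the tool's axes at that moment; what a row does not reach only later rows make up. A row lasts 1/10 s, in which the tool goes at most 50 mm and 8.59 degrees, less where a joint would pass 70% of its speed; a pose out of reach is approached as far as the arm can. A call with a gripper value outside its range is refused whole. The fingers move at their own pace and stop on an object; the grip force is fixed at half the most. Time passes only in rows, so rows that repeat a pose let the fingers close. It gives the time, the measured TCP pose, the force, the opening and the grip force at its end, in the units of the state.
- manip.state(): the state, without advancing time (a new reading comes with each control period).
- manip.grab_frame(name): name is "side" or "top" or "wrist"; returns a dict with "image" (400x640x3 uint8, red, green, blue), "K" (3x3 intrinsics, pixels), "k1" (the pictures are not rectified: a ray, as slopes to the right and down, at radius r is drawn at 1 + k1 r^2 times it, then the intrinsics apply), "rvec" (rotation vector, rad) and "tvec" (3), from world to camera coordinates, as OpenCV has them. Camera axes: x right, y down, z forward; pixel columns grow to the right and rows downward; lengths in m; the calibration is good to about 2 mm. A picture is of the moment at which its call begins. There is no depth.
- manip.job_done(): hands the job in; it is judged then, once.
Trained networks look in a picture, given as the dict that the camera call returned (one of the last four; its "shot" number tells which), for a name from the list of things; names that differ only in an ending like _2 or _b are one class to them, and where a whole thing is asked for, a point or a joint stands for the part that bears it (a point fixed in the world has none). Each returns a list of dicts, best first, with "score" (0 to 1); they miss things now and then, are a little off and sometimes report something else, mostly with a low value. They report only what shows in the picture. A call takes as long as a camera call. They do not tell look-alikes from the thing itself.
- manip.look_for(picture, label): "location" ([x, y, z] in m, in the coordinates of the camera as it stood for that picture, good to about 4 mm: the middle of the surface that is visible of it).
- manip.silhouettes(picture, label): "pixels" (400x640 bool, what is visible of it).
- manip.spot_point(picture, label): "location" ([x, y, z] in m, in the coordinates of the camera as it stood for that picture, good to about 4 mm: a listed point, or the origin of a listed thing).
The state is a dict: "time": time; "joint_pos": joint angles; "joint_vel": joint speeds; "joint_efforts": joint torques, N m; "tool_pos": TCP position; "tool_rot": TCP orientation; "contact_force": force on the tool from outside, world axes, zero at the start; "ft_torque": the same for the moment, N m; "gripper_width": opening from 0.0 (shut) to 1.0 (fully open); "grasp_force": force on a finger pad.
Only numpy, scipy, OpenCV 4.12 (cv2) and the standard library are available. Lean on these libraries where they do the work, as an engineer would, in place of code of your own. Each camera call takes 0.05 s, during which the arm holds its last target. There are 200 camera calls.

TASK

Raise the cupboard's lift-up flap until its folding stay locks and carries it by itself, then set the condiment jar that was left out on the worktop gently into the free place of the round tin inside, so that all seven stand packed flat on its floor. Then push the stay's knob back to unlock it, let the flap come down without slamming and press it fully shut; leave the cup, the tumbler, the bowls and the steel pot where they are.

Things in the scene. Friction and masses are not known exactly. Their poses are not given: they have to be found in the camera images.
- case: fixed stainless cupboard with a sloping front, 270 deep (x) x 360 wide (y) x 198 high mm, turned up to 0.2 rad. Origin: centre of its underside, on the worktop; x points to its back (away from the robot), y to its left, z up. Floor top at z 10; sides 10 mm thick; front sill 10 mm thick, 38 high at x -135; flat top z 190 to 198 from x -15 to 135; clear back pane (mm)
- hinge (a point): middle of the flap's hinge line, which runs along the cupboard's y at its x -15, z 190 mm. From here the cupboard's sides slope down to the sill's top edge at x -135, z 40 mm (192 mm long, 0.896 rad below level)
- door (a joint): lift-up flap on the slope: 196 mm long, 360 wide, 8 thick, clear pane in a steel frame, 0.9 kg. 0 = shut; grows as its lower edge swings forwards and up. 2.01 rad: stay straight, end of travel; 1.96: resting on the locked stay. Damped hinge, 0.14 N m friction; lifting takes 4 to 10 N at the handle. Unlocked, it sinks in 3 to 5 s, slower and slower, to about 0.1 to 0.25 rad ajar; press it shut, it stays shut
- door_edge (a point): middle of the flap's free (lower, when shut) edge on its outer face, 192 mm from the hinge line; the outer face lies 9 mm outside the line from the hinge to the sill's edge. A few N here or beside the handle press it shut
- door_handle (a point): middle of the flap's bar handle: round bar 13 mm across, 130 mm long, along the cupboard's y, on two posts at +-55 mm; 150 mm along the flap from the hinge, bar axis 35 mm off the outer face. Shut, it is 128 mm in front of and 90 mm below the hinge; raised, it is about 0.34 m high, on the upper (rear) side of the flap
- stay (a joint): knuckle of the folding stay on the outside of the cupboard's left side: two links, each 100 mm long. 0 = folded (flap shut); 2.68 rad = straight, flap at its highest. There the knuckle's spring carries it on towards the robot and, as the flap is let down on it, to its stop at 2.96 = locked. To unlock push the knob to the cupboard's back with about 5 N through straight; below 2.4 rad the flap's weight folds it on
- stay_foot (a point): pivot of the stay's lower link, on the cupboard's left side (its x -45, y 185, z 80 mm); the upper link ends at the flap's left edge, 100 mm from the hinge. Both links are flat bars 15 mm wide, 183 to 192 mm left of the cupboard's middle plane
- stay_knob (a point): point on the axis of the black thumb knob on the stay's knuckle, a cylinder 22 mm across, 40 long, standing out to the cupboard's left along its y; 23 mm from its inner, 17 from its outer end. In the cupboard's frame (mm): locked x -68, y 215, z 177; straight x -53; folded x 7, z 166. Unlocking moves it 25 to 35 mm to the back
- tin: round open aluminium tin on the cupboard's floor: 195 mm across inside, wall 2, floor 2 thick, 30 high, 0.55 kg, loose. Origin: centre of its underside. Holds exactly seven jars: one in the middle, six round it at 65 mm radius, every 60 degrees from its x axis on. The free place is the one on its -x side, towards the front (x -65, y 0 mm of its frame); it is turned by up to 0.9 rad to the cupboard
- jar1: round condiment jar, all seven alike: white body 62 mm across, 46 high (foot bevelled 3 mm), sloping shoulder to 54, steel screw cap 28 across from 54 to 82 mm height, about 0.17 kg; origin: centre of its underside, z up; already standing in the tin, in its middle
- jar2: round condiment jar, all seven alike: white body 62 mm across, 46 high (foot bevelled 3 mm), sloping shoulder to 54, steel screw cap 28 across from 54 to 82 mm height, about 0.17 kg; origin: centre of its underside, z up; already standing in the tin, in its outer ring
- jar3: round condiment jar, all seven alike: white body 62 mm across, 46 high (foot bevelled 3 mm), sloping shoulder to 54, steel screw cap 28 across from 54 to 82 mm height, about 0.17 kg; origin: centre of its underside, z up; already standing in the tin, in its outer ring
- jar4: round condiment jar, all seven alike: white body 62 mm across, 46 high (foot bevelled 3 mm), sloping shoulder to 54, steel screw cap 28 across from 54 to 82 mm height, about 0.17 kg; origin: centre of its underside, z up; already standing in the tin, in its outer ring
- jar5: round condiment jar, all seven alike: white body 62 mm across, 46 high (foot bevelled 3 mm), sloping shoulder to 54, steel screw cap 28 across from 54 to 82 mm height, about 0.17 kg; origin: centre of its underside, z up; already standing in the tin, in its outer ring
- jar6: round condiment jar, all seven alike: white body 62 mm across, 46 high (foot bevelled 3 mm), sloping shoulder to 54, steel screw cap 28 across from 54 to 82 mm height, about 0.17 kg; origin: centre of its underside, z up; already standing in the tin, in its outer ring
- jar7: round condiment jar, all seven alike: white body 62 mm across, 46 high (foot bevelled 3 mm), sloping shoulder to 54, steel screw cap 28 across from 54 to 82 mm height, about 0.17 kg; origin: centre of its underside, z up; left out on the worktop to the left of the cupboard, to be put into the tin
- tumbler: bystander: steel tumbler, 66 mm across, 100 mm high, origin under its centre
- cup: bystander: white handle-less cup, 76 mm across, 85 mm high, origin under its centre
- bowls: bystander: three nested white bowls, 110 mm across, 68 mm high, origin under the centre
- jug: bystander: open steel pot with two black side handles, 96 mm across (about 160 over the handles), 110 mm high, on the right, origin under its centre
Things that resemble listed ones, but are neither listed nor needed, are in the scene too. What is shaped like the jar7 but pink is not meant.

How it is judged:
On the way, in this order (a step that is already met when the one before it is completed fails the run):
1. the flap is up, the stay locked past straight, and the robot has let go of the flap (value of joint stay above 2.85 rad and value of joint door above 1.88 rad and contact force between each of the arm, the fingers and door below 0.3 N), for 0.3 s.
2. with the flap still locked up, the last jar stands in the tin and is let go (value of joint stay above 2.85 rad and value of joint door above 1.88 rad and horizontal distance between jar7 and tin below 0.07 m and z of jar7 in the frame of tin below 0.006 m and angle between jar7's own z axis and vertical below 0.08 rad and contact force between the fingers and jar7 below 0.2 N), for 0.2 s.
3. the stay is unlocked (knuckle pushed back through straight) (value of joint stay below 2.45 rad), for 0.1 s.
At the end, for the whole second after the job is handed in: the flap is shut to within 0.03 rad; all seven jars stand upright (within 0.08 rad) on the tin's floor (underside less than 6 mm above the tin's underside) within 70 mm of its middle, at rest; the tin stands flat on the cupboard's floor (value of joint door below 0.03 rad and horizontal distance between each of jar1, jar2, jar3, jar4, jar5, jar6, jar7 and tin below 0.07 m and z of each of jar1, jar2, jar3, jar4, jar5, jar6, jar7 in the frame of tin below 0.006 m and angle between each of jar1, jar2, jar3, jar4, jar5, jar6, jar7's own z axis and vertical below 0.08 rad and linear speed of each of jar1, jar2, jar3, jar4, jar5, jar6, jar7 below 0.02 m/s and z of tin in the frame of case below 0.015 m and angle between tin's own z axis and vertical below 0.05 rad); the robot touches nothing.
It fails at once if the flap slams (faster than 1.5 rad/s in its last 0.3 rad) (value of joint door below 0.3 rad and velocity of joint door below -1.5 rad/s).
It fails at once if a jar is tipped over (angle between any of jar1, jar2, jar3, jar4, jar5, jar6, jar7's own z axis and vertical above 0.7 rad).
It fails at once if a jar is dropped into the tin (over 0.8 m/s near it) ((horizontal distance between jar1 and tin below 0.09 m and linear speed of jar1 above 0.8 m/s) or (horizontal distance between jar2 and tin below 0.09 m and linear speed of jar2 above 0.8 m/s) or (horizontal distance between jar3 and tin below 0.09 m and linear speed of jar3 above 0.8 m/s) or (horizontal distance between jar4 and tin below 0.09 m and linear speed of jar4 above 0.8 m/s) or (horizontal distance between jar5 and tin below 0.09 m and linear speed of jar5 above 0.8 m/s) or (horizontal distance between jar6 and tin below 0.09 m and linear speed of jar6 above 0.8 m/s) or (horizontal distance between jar7 and tin below 0.09 m and linear speed of jar7 above 0.8 m/s)).
It fails at once if the cup, the tumbler, the bowls or the pot is shoved more than 30 mm or tipped (distance of any of cup, tumbler, bowls, jug from where it was at the start of the episode above 0.03 m or angle between any of cup, tumbler, bowls, jug's own z axis and vertical above 0.3 rad).
It also fails if it takes over 72 s, if anything falls off the work surface, if the arm or the gripper's body presses on something with over 40 N, if the wrist force passes 120 N, or if a joint passes its speed limit or range.

## Working session

There is one attempt and no reset: what is moved stays moved. The work goes in short steps, Python scripts to look and compute and a tool call to move; the robot and the scene stay as the last step left them, time stands still between calls to the robot, and variables do not carry over. Pictures are saved under pics/ and viewed, at most 10 in all, crops included, and the job is handed in when it is done.

Besides the shell and the picture viewer there is one more tool, called in YAML: its name, and indented under it one key for each argument. apply_moves: Moves the arm, as the interface text tells. Its arguments: {"type":"object","properties":{"moves":{"type":"array"}},"required":["moves"]}

```bash
mkdir -p pics; cat > h.py <<'E'
import numpy as np, cv2
from scipy.spatial.transform import Rotation as R
from plant import manip
def c2w(f,p):
    r=R.from_rotvec(np.ravel(f["rvec"])); return r.inv().apply(np.asarray(p)-np.ravel(f["tvec"]))
def save(f,n): cv2.imwrite("pics/"+n,f["image"][:,:,::-1])
def proj(f,P):
    q=R.from_rotvec(np.ravel(f["rvec"])).apply(P)+np.ravel(f["tvec"]); s=q[:2]/q[2]; s=s*(1+f["k1"]*(s@s)); return (np.array(f["K"])@np.r_[s,1])[:2]
E
python3 - <<'E'
from h import *
np.set_printoptions(precision=4,suppress=True)
s=manip.state(); print(s["tool_pos"],s["tool_rot"],s["time"])
for n in ("side","top"):
    f=manip.grab_frame(n); save(f,n+"0.png")
    for l in ("case","tin","jar7","tumbler","cup","bowls","jug"):
        for d in manip.spot_point(f,l)[:9]: 
            w=c2w(f,d["location"]); print(n,l,round(d["score"],2),w,proj(f,w).round())
    for l in ("hinge","door_edge","door_handle","stay_foot","stay_knob"):
        for d in manip.spot_point(f,l)[:2]: 
            w=c2w(f,d["location"]);print(n,l,round(d["score"],2),w,proj(f,w).round())
E
```

```text
[0.2198 0.5845 0.2471] [-0.0003  0.1789  0.9839 -0.0009] 0.0
side case 0.8 [ 0.6202 -0.1615 -0.    ] [303. 155.]
side case 0.47 [0.6553 0.0535 0.1587] [278. 193.]
side jar7 0.75 [0.3091 0.3833 0.0028] [366. 321.]
side jar7 0.73 [ 0.426   0.4126 -0.0014] [329. 324.]
side jar7 0.66 [0.3215 0.4866 0.0014] [358. 352.]
side cup 0.63 [0.5581 0.3936 0.001 ] [291. 310.]
side cup 0.61 [ 0.5386  0.2624 -0.0009] [304. 272.]
side bowls 0.85 [ 0.5396  0.2591 -0.002 ] [304. 272.]
side jug 0.84 [ 0.4111 -0.3913 -0.0037] [368. 110.]
side hinge 0.94 [ 0.6039 -0.157   0.1898] [306. 132.]
side door_edge 0.95 [ 0.4776 -0.1388  0.0474] [341. 161.]
side door_handle 0.58 [ 0.4742 -0.1339  0.098 ] [343. 157.]
side stay_foot 0.62 [0.6048 0.0301 0.0803] [296. 197.]
side stay_knob 0.56 [0.6529 0.0554 0.16  ] [279. 194.]
side stay_knob 0.53 [ 0.4758 -0.1366  0.099 ] [343. 156.]
top case 0.59 [ 0.6223 -0.1556 -0.001 ] [383. 190.]
top jar7 0.88 [0.3237 0.4849 0.0003] [171. 265.]
top jar7 0.78 [0.4295 0.4089 0.0066] [198. 234.]
top jar7 0.69 [ 0.3136  0.3863 -0.0007] [201. 272.]
top tumbler 0.62 [ 0.4381  0.2616 -0.0035] [246. 236.]
top cup 0.7 [ 0.5626  0.3915 -0.0026] [210. 193.]
top bowls 0.87 [0.54   0.2653 0.0022] [248. 203.]
top jug 0.65 [ 0.4144 -0.3942 -0.0028] [455. 261.]
top hinge 0.86 [ 0.6038 -0.1513  0.1921] [390. 180.]
top door_edge 0.78 [ 0.4789 -0.1408  0.0464] [377. 232.]
top door_handle 0.18 [ 0.4786 -0.1369  0.0438] [376. 232.]
top stay_foot 0.73 [0.605  0.0312 0.0817] [324. 184.]
top stay_knob 0.57 [0.6557 0.0482 0.1631] [320. 159.]
top stay_knob 0.25 [0.4312 0.4063 0.0043] [199. 233.]
```

View pics/side0.png

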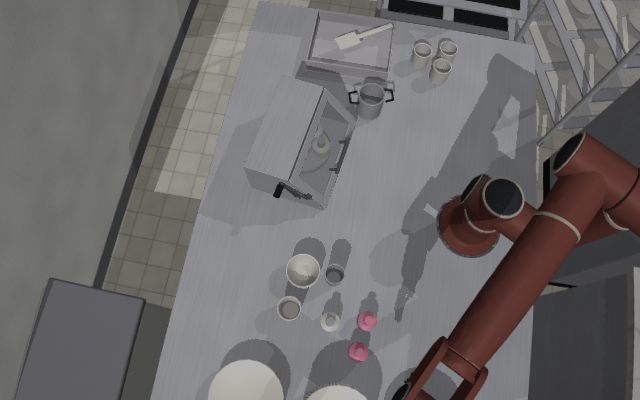

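View pics/top0.png

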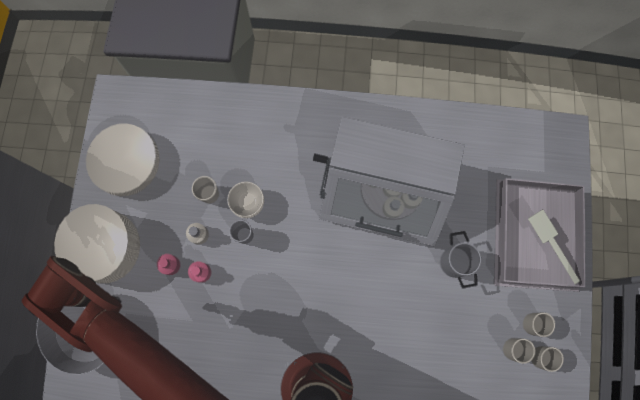

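White jar at side (329,321) / top (196,233) is the one meant; the pots at side (366,321) and (358,352) are pink look-alikes. The flap is shut, with its handle at side (343,157).

```bash
cat >> h.py <<'E'
from scipy.optimize import least_squares
np.set_printoptions(precision=3,suppress=True)
def Rz(a): return R.from_euler('z',a)
try: CX,CY,CA=np.load("case.npy")
except Exception: pass
def case2w(p): return Rz(CA).apply(np.asarray(p)/1000.)+[CX,CY,0]
def tool(yaw,pitch=0,roll=0,base=None):
    # tool z pointing down; tool x along azimuth yaw+pi..., see use
    pass
def frame(z,y):
    z=np.array(z,float);z/=np.linalg.norm(z);y=np.array(y,float);y-=z*(y@z);y/=np.linalg.norm(y)
    return R.from_matrix(np.c_[np.cross(y,z),y,z])
def q(s): w=s["tool_rot"]; return R.from_quat([w[1],w[2],w[3],w[0]])
def rel(pos,rot,s=None):
    s=s or manip.state(); r=q(s); return (r.inv()*rot).as_rotvec(), r.inv().apply(np.asarray(pos)-s["tool_pos"])*100
E
python3 - <<'E'
from h import *
obs={(-15,0):[(.6039,-.157),(.6038,-.1513)],(-142,0):[(.4776,-.1388),(.4789,-.1408)],(-143,0.):[(.4742,-.1339),(.4758,-.1366)],(-45,185):[(.6048,.0301),(.605,.0312)],(7,215):[(.6529,.0554),(.6557,.0482)],(0,0):[(.6202,-.1615),(.6223,-.1556)]}
def f(p):
    return np.concatenate([Rz(p[2]).apply([k[0]/1000,k[1]/1000,0])[:2]+p[:2]-o for k,v in obs.items() for o in v])
r=least_squares(f,[.62,-.16,-.14]); print(r.x,f(r.x).reshape(-1,2)); np.save("case.npy",r.x)
import h; h.CX,h.CY,h.CA=r.x
print(case2w([-143,0,100]))
d=Rz(r.x[2]).apply([1,0,0])
for sg in (1,-1):
    print(rel(case2w([-143,0,230]),frame([0,0,-1],sg*d)))
E
```

```text
[ 0.619 -0.158 -0.148] [[ 0.     0.001]
 [ 0.    -0.005]
 [ 0.001  0.001]
 [-0.001  0.003]
 [ 0.003 -0.004]
 [ 0.002 -0.001]
 [-0.003  0.001]
 [-0.003 -0.   ]
 [ 0.004 -0.002]
 [ 0.002  0.005]
 [-0.001  0.003]
 [-0.003 -0.003]]
[ 0.477 -0.137  0.1  ]
(array([-0.   ,  0.   ,  1.359]), array([-49.523, -58.551,   1.833]))
(array([-0.   , -0.   , -1.783]), array([-49.523, -58.551,   1.833]))
```

```bash
python3 - <<'E'
from h import *
d=Rz(CA).apply([1,0,0]); a=np.array([0,0,-1])*np.cos(.35)+d*np.sin(.35)
for k in (-.09,0.002): print(rel(case2w([-143,0,100])+k*a,frame(a,d)))
E
```

```text
(array([-0.294, -0.238,  1.344]), array([-46.506, -59.201,   6.378]))
(array([-0.294, -0.238,  1.344]), array([-49.59 , -58.536,  15.02 ]))
```

apply_moves:
  moves:
    - [[-0.29, -0.24, 1.34], [-46.5, -59.2, 6.4], -1]
    - [[-0.29, -0.24, 1.34], [-46.5, -59.2, 6.4], 0.3]
    - [[-0.29, -0.24, 1.34], [-46.5, -59.2, 6.4], 0.3]
    - [[-0.29, -0.24, 1.34], [-46.5, -59.2, 6.4], 0.3]
    - [[-0.29, -0.24, 1.34], [-46.5, -59.2, 6.4], 0.3]
    - [[-0.29, -0.24, 1.34], [-46.5, -59.2, 6.4], 0.3]
    - [[-0.29, -0.24, 1.34], [-46.5, -59.2, 6.4], 0.3]
    - [[-0.29, -0.24, 1.34], [-46.5, -59.2, 6.4], 0.3]
    - [[-0.29, -0.24, 1.34], [-46.5, -59.2, 6.4], 0.3]
    - [[-0.29, -0.24, 1.34], [-46.5, -59.2, 6.4], 0.3]
    - [[-0.29, -0.24, 1.34], [-46.5, -59.2, 6.4], 0.3]
    - [[-0.29, -0.24, 1.34], [-46.5, -59.2, 6.4], 0.3]
    - [[-0.29, -0.24, 1.34], [-46.5, -59.2, 6.4], 0.3]
    - [[-0.29, -0.24, 1.34], [-46.5, -59.2, 6.4], 0.3]
    - [[-0.29, -0.24, 1.34], [-46.5, -59.2, 6.4], 0.3]
    - [[-0.29, -0.24, 1.34], [-46.5, -59.2, 6.4], 0.3]
    - [[-0.29, -0.24, 1.34], [-46.5, -59.2, 6.4], 0.3]
    - [[-0.29, -0.24, 1.34], [-46.5, -59.2, 6.4], 0.3]
    - [[-0.29, -0.24, 1.34], [-46.5, -59.2, 6.4], 0.3]
    - [[-0.29, -0.24, 1.34], [-46.5, -59.2, 6.4], 0.3]

```text
time: 3.3
tool_pos: [0.4469, -0.1314, 0.1847]
tool_rot: [0.133, 0.744, 0.646, 0.112]
contact_force: [0.5, -0.8, 0.7]
gripper_width: 0.349
grasp_force: 0.0
```

```bash
python3 - <<'E'
from h import *
s=manip.state(); print(s["joint_pos"],s["joint_vel"],s["gripper_width"],s["time"])
f=manip.grab_frame("wrist"); save(f,"w1.png")
for l in ("door_handle","door_edge","hinge","tin","jar7"):
  for d in manip.spot_point(f,l)[:2]: w=c2w(f,d["location"]); print(l,d["score"],w,proj(f,w))
print(case2w([-143,0,100]),proj(f,case2w([-143,0,100])))
d=Rz(CA).apply([1,0,0]); a=np.array([0,0,-1])*np.cos(.35)+d*np.sin(.35)
for k in (-.09,0.002): print(rel(case2w([-143,0,100])+k*a,frame(a,d)))
E
```

```text
[-0.515 -0.553  2.247  0.134  1.123 -0.412] [-0.006  0.004 -0.003  0.001 -0.002 -0.001] 0.34909255307876763 3.3
door_handle 0.94 [ 0.481 -0.136  0.103] [328.692 214.518]
door_edge 0.89 [ 0.48  -0.142  0.046] [305.519 200.762]
hinge 0.61 [ 0.604 -0.157  0.193] [571.585 242.348]
[ 0.477 -0.137  0.1  ] [322.666 215.854]
(array([-0.001,  0.003,  0.005]), array([-0.037,  0.008, -0.008]))
(array([-0.001,  0.003,  0.005]), array([-0.007,  0.019,  9.192]))
```

View pics/w1.png

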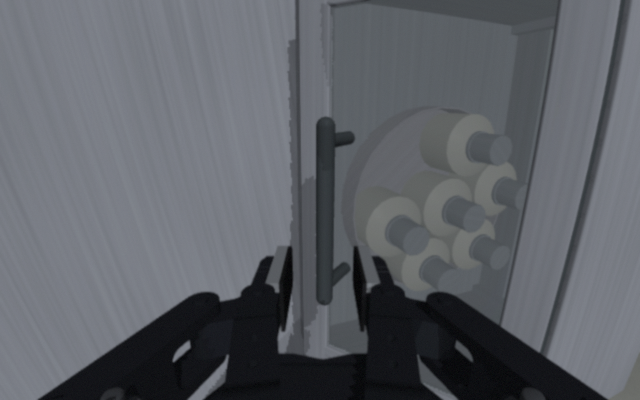

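The bar (325,210) lies centred between the open pads (288 and 360), with the tin and its jars behind the pane. Next: descend, close, lift.

apply_moves:
  moves:
    - [[0, 0, 0], [0, 0.1, 3], 0.3]
    - [[0, 0, 0], [0, 0.1, 6], 0.3]
    - [[0, 0, 0], [0, 0.1, 8], 0.3]
    - [[0, 0, 0], [0, 0.1, 9.2], 0.3]
    - [[0, 0, 0], [0, 0.1, 9.2], 0.3]
    - [[0, 0, 0], [0, 0.1, 9.2], 1]
    - [[0, 0, 0], [0, 0.1, 9.2], 1]
    - [[0, 0, 0], [0, 0.1, 9.2], 1]
    - [[0, 0, 0], [0, 0.1, 9.2], 1]
    - [[0, 0, 0], [0, 0.1, 9.2], 1]

```text
time: 4.6
tool_pos: [0.4791, -0.138, 0.099]
tool_rot: [0.133, 0.744, 0.645, 0.112]
contact_force: [-0.9, 0.3, 0.5]
gripper_width: 0.129
grasp_force: 58.6
```

```bash
python3 - <<'E'
from h import *
s=manip.state(); d=Rz(CA).apply([1,0,0]); l=Rz(CA).apply([0,1,0]);T=q(s)
h=case2w([-15,0,190]); p0=np.array(s["tool_pos"]); v=p0-h
print(v@d,v@l,v[2], s["contact_force"])
# arc: rotate about +l? lower front edge goes up: check sign
for th in np.arange(.1,2.06,.1):
    u=R.from_rotvec(l*th).apply(v)
    if u[2]<v[2] and th<.2: print("sign!")
    pit=-.35*min(th/1.0,1)  # bring tool back to vertical
    rr=R.from_rotvec(-l*0.35*min(th/1.5,1.2)*-1)
    # choose rotation which brings tool z to vertical
    rot=rr*T
    rv,sh=rel(h+u,rot,s); print(round(th,1),rv.round(2),sh.round(1),rot.apply([0,0,1]),(h+u).round(3))
E
```

```text
-0.12617849520654928 -0.0003637516540858088 -0.09103118356248328 [-0.937  0.284  0.489]
0.1 [ 0.02  0.   -0.  ] [-0.  -0.3 -1.5] [ 0.317 -0.051 -0.947] [ 0.471 -0.137  0.112]
0.2 [ 0.05  0.   -0.  ] [-0.  -0.5 -3.1] [ 0.295 -0.048 -0.954] [ 0.464 -0.136  0.126]
0.3 [ 0.07  0.   -0.  ] [-0.  -0.6 -4.6] [ 0.273 -0.044 -0.961] [ 0.458 -0.135  0.14 ]
0.4 [ 0.09  0.   -0.  ] [-0.  -0.5 -6.2] [ 0.25  -0.041 -0.967] [ 0.454 -0.134  0.155]
0.5 [ 0.12  0.   -0.  ] [-0.  -0.2 -7.7] [ 0.228 -0.038 -0.973] [ 0.451 -0.134  0.171]
0.6 [ 0.14  0.   -0.  ] [-0.   0.2 -9.2] [ 0.206 -0.034 -0.978] [ 0.45  -0.134  0.186]
0.7 [ 0.16  0.   -0.  ] [ -0.    0.8 -10.6] [ 0.183 -0.031 -0.983] [ 0.45  -0.134  0.202]
0.8 [ 0.19  0.   -0.  ] [ -0.1   1.5 -12. ] [ 0.16  -0.028 -0.987] [ 0.452 -0.134  0.217]
0.9 [ 0.21  0.   -0.  ] [ -0.1   2.4 -13.3] [ 0.137 -0.024 -0.99 ] [ 0.456 -0.135  0.232]
1.0 [ 0.23  0.   -0.  ] [ -0.1   3.3 -14.5] [ 0.115 -0.021 -0.993] [ 0.461 -0.135  0.247]
1.1 [ 0.26  0.   -0.  ] [ -0.1   4.4 -15.7] [ 0.092 -0.017 -0.996] [ 0.467 -0.136  0.261]
1.2 [ 0.28  0.   -0.  ] [ -0.1   5.6 -16.7] [ 0.069 -0.014 -0.998] [ 0.475 -0.137  0.275]
1.3 [ 0.3  0.  -0. ] [ -0.1   6.9 -17.5] [ 0.046 -0.011 -0.999] [ 0.484 -0.139  0.287]
1.4 [ 0.33  0.   -0.  ] [ -0.1   8.3 -18.3] [ 0.022 -0.007 -1.   ] [ 0.494 -0.14   0.299]
1.5 [ 0.35  0.   -0.  ] [ -0.1   9.7 -18.9] [-0.001 -0.004 -1.   ] [ 0.505 -0.142  0.309]
1.6 [ 0.37  0.   -0.  ] [ -0.1  11.2 -19.3] [-0.024 -0.    -1.   ] [ 0.518 -0.144  0.319]
1.7 [ 0.4  0.  -0. ] [ -0.1  12.7 -19.6] [-0.047  0.003 -0.999] [ 0.531 -0.146  0.327]
1.8 [ 0.42  0.   -0.  ] [ -0.1  14.3 -19.8] [-0.07   0.007 -0.998] [ 0.545 -0.148  0.334]
1.9 [ 0.42  0.   -0.  ] [ -0.1  15.8 -19.8] [-0.07   0.007 -0.998] [ 0.559 -0.15   0.339]
2.0 [ 0.42  0.   -0.  ] [ -0.2  17.4 -19.6] [-0.07   0.007 -0.998] [ 0.574 -0.152  0.343]
```

apply_moves:
  moves:
    - [[0.02, 0, 0], [0, -0.3, -1.5], 1]
    - [[0.05, 0, 0], [0, -0.5, -3.1], 1]
    - [[0.07, 0, 0], [0, -0.6, -4.6], 1]
    - [[0.09, 0, 0], [0, -0.5, -6.2], 1]
    - [[0.12, 0, 0], [0, -0.2, -7.7], 1]
    - [[0.14, 0, 0], [0, 0.2, -9.2], 1]
    - [[0.16, 0, 0], [0, 0.8, -10.6], 1]
    - [[0.19, 0, 0], [-0.1, 1.5, -12], 1]

```text
time: 5.4
tool_pos: [0.452, -0.1341, 0.2148]
tool_rot: [0.061, 0.754, 0.652, 0.05]
contact_force: [9.7, 0.7, -10.3]
gripper_width: 0.127
grasp_force: 58.9
```

```bash
python3 - <<'E'
from h import *
s=manip.state(); d=Rz(CA).apply([1,0,0]); l=Rz(CA).apply([0,1,0]);T=q(s)
h=case2w([-15,0,190]); v=np.array(s["tool_pos"])-h
print(v@d,v@l,v[2],np.hypot(v@d,v[2]), s["contact_force"],s["joint_pos"])
th0=np.arctan2(v[2],-(v@d))+np.arctan2(.091,.126);print(th0)
v0=R.from_rotvec(l*-th0).apply(v)
for th in np.arange(.9,2.06,.1):
    rot=R.from_rotvec(l*.35/1.5*(min(th,1.8)-.8))*T
    rv,sh=rel(h+R.from_rotvec(l*th).apply(v0),rot,s); print(round(th,1),rv.round(2),sh.round(1))
E
```

```text
-0.15360756227013056 -0.0004680643037065675 0.02476820078190406 0.15559160310423165 [  9.729   0.705 -10.313] [-0.473 -0.42   2.086  0.049  1.325 -0.337]
0.7853523995896641
0.9 [ 0.02  0.   -0.  ] [-0.   0.7 -1.7]
1.0 [ 0.05  0.   -0.  ] [-0.   1.4 -3. ]
1.1 [ 0.07  0.   -0.  ] [-0.   2.2 -4.3]
1.2 [ 0.09  0.   -0.  ] [-0.   3.2 -5.5]
1.3 [ 0.12  0.   -0.  ] [-0.   4.3 -6.6]
1.4 [ 0.14  0.   -0.  ] [-0.   5.5 -7.6]
1.5 [ 0.16  0.   -0.  ] [-0.1  6.8 -8.5]
1.6 [ 0.19  0.   -0.  ] [-0.1  8.2 -9.2]
1.7 [ 0.21  0.   -0.  ] [-0.1  9.6 -9.8]
1.8 [ 0.23  0.   -0.  ] [ -0.1  11.1 -10.3]
1.9 [ 0.23  0.   -0.  ] [ -0.1  12.6 -10.5]
2.0 [ 0.23  0.   -0.  ] [ -0.1  14.2 -10.7]
```

apply_moves:
  moves:
    - [[0.02, 0, 0], [0, 0.7, -1.7], 1]
    - [[0.05, 0, 0], [0, 1.4, -3.0], 1]
    - [[0.07, 0, 0], [0, 2.2, -4.3], 1]
    - [[0.09, 0, 0], [0, 3.2, -5.5], 1]
    - [[0.12, 0, 0], [0, 4.3, -6.6], 1]
    - [[0.14, 0, 0], [0, 5.5, -7.6], 1]
    - [[0.16, 0, 0], [0, 6.8, -8.5], 1]
    - [[0.19, 0, 0], [-0.1, 8.2, -9.2], 1]
    - [[0.21, 0, 0], [-0.1, 9.6, -9.8], 1]
    - [[0.23, 0, 0], [-0.1, 11.1, -10.3], 1]
    - [[0.23, 0, 0], [-0.1, 12.6, -10.5], 1]
    - [[0.23, 0, 0], [-0.1, 13.4, -10.6], 1]
    - [[0.23, 0, 0], [-0.1, 14.2, -10.7], 1]
    - [[0.23, 0, 0], [-0.1, 14.4, -10.7], 1]
    - [[0.23, 0, 0], [-0.1, 14.4, -10.7], 1]
    - [[0.23, 0, 0], [-0.1, 14.4, -10.7], 1]

```text
time: 7.0
tool_pos: [0.5757, -0.1523, 0.3499]
tool_rot: [-0.025, 0.756, 0.654, -0.025]
contact_force: [-6.1, 4.3, 15.0]
gripper_width: 0.122
grasp_force: 62.8
```

```bash
cat > look.py <<'E'
from h import *
s=manip.state(); d=Rz(CA).apply([1,0,0]); l=Rz(CA).apply([0,1,0])
h=case2w([-15,0,190]); v=np.array(s["tool_pos"])-h
print("theta",np.arctan2(v[2],-(v@d))+np.arctan2(.091,.126),np.hypot(v@d,v[2]),"F",s["contact_force"],"t",s["time"])
for n in ("side","top"):
    f=manip.grab_frame(n); save(f,n+"_%04d.png"%(s["time"]*10))
    for L in ("stay_knob","door_edge","door_handle"):
        for D in manip.spot_point(f,L)[:2]:
            w=c2w(f,D["location"]); print(n,L,round(D["score"],2),Rz(-CA).apply(w-[CX,CY,0])*1000)
E
python3 look.py
```

```text
theta 2.01914466363953 0.16240604828143887 F [-6.141  4.326 15.012] t 7.0
side stay_knob 0.73 [-47.083 216.942 175.007]
side door_edge 0.73 [-94.708  -1.357 363.622]
side door_edge 0.43 [-139.026  539.769   -0.242]
side door_handle 0.91 [-47.01    1.953 344.382]
top stay_knob 0.66 [-45.671 209.958 176.457]
top door_edge 0.59 [-43.224 214.156 175.022]
top door_handle 0.64 [-43.308  -3.337 339.691]
```

apply_moves:
  moves:
    - [[0, 0, 0], [0, 0.4, 0.2], 1]
    - [[0, 0, 0], [0, 0.7, 0.3], 1]
    - [[0, 0, 0], [0, 0.9, 0.4], 1]
    - [[0, 0, 0], [0, 0.9, 0.4], 1]
    - [[0, 0, 0], [0, 0.9, 0.4], 1]

```text
time: 7.9
tool_pos: [0.5827, -0.1533, 0.3503]
tool_rot: [-0.025, 0.756, 0.654, -0.025]
contact_force: [-18.3, 7.6, 29.1]
gripper_width: 0.122
grasp_force: 65.4
```

```bash
python3 look.py
```

```text
theta 2.0631057877944805 0.16172474196092929 F [-18.283   7.608  29.064] t 7.9
side stay_knob 0.73 [-56.625 219.62  174.974]
side stay_knob 0.4 [-39.67    3.597 341.431]
side door_edge 0.95 [-89.283   2.334 366.362]
side door_handle 0.74 [  8.854 -19.634  12.22 ]
side door_handle 0.62 [-42.189   1.733 344.835]
top stay_knob 0.71 [-51.324 211.775 178.288]
top door_handle 0.61 [-36.226  -0.521 344.209]
```

apply_moves:
  moves:
    - [[0, 0, 0], [0, 0.2, 0], 1]
    - [[0, 0, 0], [0, 0.2, 0], 1]
    - [[0, 0, 0], [0, 0, -0.2], 1]
    - [[0, 0, 0], [0, -0.4, -0.2], 1]
    - [[0, 0, 0], [0, -0.8, -0.2], 1]
    - [[0, 0, 0], [0, -1.2, -0.2], 1]
    - [[0, 0, 0], [0, -1.2, -0.2], 1]

```text
time: 9.0
tool_pos: [0.5734, -0.1519, 0.3487]
tool_rot: [-0.023, 0.756, 0.654, -0.023]
contact_force: [-5.2, 4.4, 14.6]
gripper_width: 0.121
grasp_force: 63.8
```

```bash
python3 look.py
```

```text
theta 2.0042833504143367 0.16171120691068044 F [-5.174  4.421 14.649] t 9.0
side stay_knob 0.73 [-71.861 218.11  170.118]
side stay_knob 0.22 [-51.817   3.97  341.137]
side door_edge 0.9 [-101.833    0.098  364.438]
side door_handle 0.55 [-51.23    2.829 340.191]
top stay_knob 0.7 [-67.034 211.72  172.71 ]
top stay_knob 0.36 [-137.383  535.624   -2.57 ]
top door_handle 0.96 [-47.55   -1.696 341.997]
```

Knob at x≈-69 mm: locked. Release and retreat upward.

apply_moves:
  moves:
    - [[0, 0, 0], [0, 0, 0], 0.5]
    - [[0, 0, 0], [0, 0, 0], 0.5]
    - [[0, 0, 0], [0, 0, 0], 0.5]
    - [[0, 0, 0], [0, 0, 0], 0.5]
    - [[0, 0, 0], [0, 0, -1], 0.5]
    - [[0, 0, 0], [0, 0, -2.5], 0.5]
    - [[0, 0, 0], [0, 0, -5], 0.5]
    - [[0, 0, 0], [0, 0, -8], 0.5]

```text
time: 10.2
tool_pos: [0.5786, -0.1529, 0.4237]
tool_rot: [-0.026, 0.756, 0.654, -0.025]
contact_force: [-0.1, -0.6, 0.5]
gripper_width: 0.25
grasp_force: 0.0
```

```bash
python3 look.py; python3 - <<'E'
from h import *
s=manip.state(); print(s["joint_pos"])
j=np.array([.428,.411,0]); az=np.arctan2(j[1],j[0]); r=np.array([np.cos(az),np.sin(az),0]); t=np.array([-r[1],r[0],0])
a=np.array([0,0,-1])*np.cos(.45)+r*np.sin(.45)
cur=q(s); print(cur.as_matrix())
for sg in (1,-1):
  for k in (-.1,0): print(sg,rel(j+[0,0,.073]+k*a,frame(a,sg*t)))
  print(rel([.30,.25,.40],frame(a,sg*t)))
  print(rel([.38,-.1,.42],q(s)))
E
```

```text
theta 2.0870985150798584 0.23513613580157414 F [-0.068 -0.552  0.544] t 10.2
side stay_knob 0.65 [-73.582 217.902 170.538]
side door_edge 0.68 [-273.258  531.901    0.094]
side door_handle 0.75 [-50.413   4.844 342.58 ]
top stay_knob 0.56 [-70.735 212.679 172.739]
[-0.373 -0.01   1.395 -0.022  1.827 -0.233]
[[ 0.144  0.987 -0.074]
 [ 0.99  -0.144  0.006]
 [-0.004 -0.074 -0.997]]
1 (array([-0.594, -0.28 , -2.427]), array([ 50.303, -23.71 ,  27.406]))
1 (array([-0.594, -0.28 , -2.427]), array([ 53.774, -20.383,  36.174]))
(array([-0.594, -0.28 , -2.427]), array([ 35.86 , -33.113,   4.403]))
(array([0., 0., 0.]), array([  2.368, -20.329,   1.593]))
-1 (array([-0.217,  0.462,  0.634]), array([ 50.303, -23.71 ,  27.406]))
-1 (array([-0.217,  0.462,  0.634]), array([ 53.774, -20.383,  36.174]))
(array([-0.217,  0.462,  0.634]), array([ 35.86 , -33.113,   4.403]))
(array([0., 0., 0.]), array([  2.368, -20.329,   1.593]))
```

apply_moves:
  moves:
    - [[0, 0, 0], [0, -3, -1], 0.5]
    - [[-0.03, 0.06, 0.08], [4, -8, 0], 0.2]
    - [[-0.22, 0.46, 0.63], [36, -33, 2.4], -0.2]
    - [[-0.22, 0.46, 0.63], [36, -33, 2.4], -0.2]
    - [[-0.22, 0.46, 0.63], [36, -33, 2.4], -0.2]
    - [[-0.22, 0.46, 0.63], [36, -33, 2.4], -0.2]
    - [[-0.22, 0.46, 0.63], [36, -33, 2.4], -0.2]
    - [[-0.22, 0.46, 0.63], [36, -33, 2.4], -0.2]
    - [[-0.22, 0.46, 0.63], [36, -33, 2.4], -0.2]
    - [[-0.22, 0.46, 0.63], [36, -33, 2.4], -0.2]
    - [[-0.22, 0.46, 0.63], [36, -33, 2.4], -0.2]
    - [[-0.22, 0.46, 0.63], [36, -33, 2.4], -0.2]
    - [[-0.22, 0.46, 0.63], [50.3, -23.7, 27.4], -0.2]
    - [[-0.22, 0.46, 0.63], [50.3, -23.7, 27.4], -0.2]
    - [[-0.22, 0.46, 0.63], [50.3, -23.7, 27.4], -0.2]
    - [[-0.22, 0.46, 0.63], [50.3, -23.7, 27.4], -0.2]
    - [[-0.22, 0.46, 0.63], [50.3, -23.7, 27.4], -0.2]
    - [[-0.22, 0.46, 0.63], [50.3, -23.7, 27.4], -0.2]
    - [[-0.22, 0.46, 0.63], [50.3, -23.7, 27.4], -0.2]
    - [[-0.22, 0.46, 0.63], [50.3, -23.7, 27.4], -0.2]

```text
time: 12.6
tool_pos: [0.3976, 0.3788, 0.1607]
tool_rot: [-0.08, 0.904, 0.366, 0.205]
contact_force: [-0.2, -0.5, 0.2]
gripper_width: 0.598
grasp_force: 0.0
```

```bash
python3 - <<'E'
from h import *
s=manip.state(); print(s["joint_pos"],s["time"])
f=manip.grab_frame("wrist"); save(f,"w2.png")
W=[]
for d in manip.spot_point(f,"jar7")[:3]: w=c2w(f,d["location"]); print("jar7",d["score"],w,proj(f,w)); W.append(w)
for d in manip.look_for(f,"jar7")[:3]: w=c2w(f,d["location"]); print("surf",d["score"],w,proj(f,w))
j=np.array([.428,.411,0]); print(proj(f,j+[0,0,.082]),proj(f,j+[0,0,.0]))
j=min(W,key=lambda w:np.linalg.norm(w-j)); j[2]=0
a=q(s).apply([0,0,1]); print(a)
for k in (-.05,0): print(rel(j+[0,0,.073]+k*a,q(s)))
E
```

```text
[ 0.592 -0.328  2.149  0.091  0.883  1.352] 12.6
jar7 0.94 [0.313 0.387 0.   ] [251.325 324.699]
jar7 0.9 [ 0.432  0.409 -0.002] [322.994 216.991]
surf 0.98 [0.428 0.407 0.049] [322.379 215.055]
surf 0.83 [0.332 0.472 0.053] [180.081 244.83 ]
surf 0.62 [0.339 0.375 0.046] [273.441 324.357]
[318.718 206.442] [319.28 218.19]
[ 0.313  0.295 -0.903]
(array([ 0.001, -0.011,  0.001]), array([-0.19 ,  0.097,  5.366]))
(array([ 0.001, -0.011,  0.001]), array([-0.247,  0.09 , 10.366]))
```

View pics/w2.png

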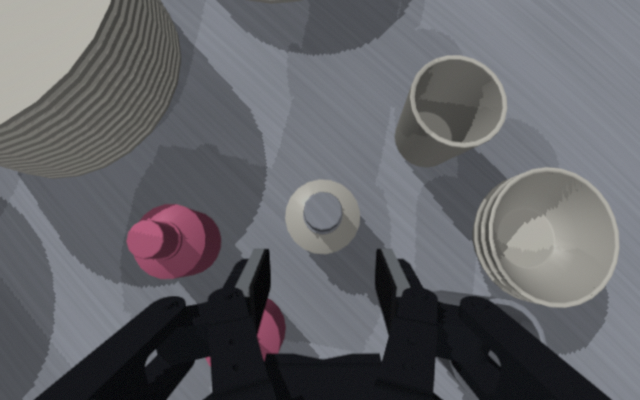

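The white jar is at (322,213), centred between the pads; the pinks are at (165,240) and (265,330). Grasp its cap.

apply_moves:
  moves:
    - [[0, 0, 0], [-0.1, 0.1, 4], -0.2]
    - [[0, 0, 0], [-0.2, 0.1, 7], -0.2]
    - [[0, 0, 0], [-0.2, 0.1, 9], -0.2]
    - [[0, 0, 0], [-0.2, 0.1, 10], -0.2]
    - [[0, 0, 0], [-0.2, 0.1, 10], -0.2]
    - [[0, 0, 0], [-0.2, 0.1, 10], 1]
    - [[0, 0, 0], [-0.2, 0.1, 10], 1]
    - [[0, 0, 0], [-0.2, 0.1, 10], 1]
    - [[0, 0, 0], [-0.2, 0.1, 10], 1]
    - [[0, 0, 0], [-0.2, 0.1, 10], 1]

```text
time: 13.75
tool_pos: [0.4299, 0.4093, 0.0756]
tool_rot: [-0.082, 0.903, 0.366, 0.21]
contact_force: [-1.7, -2.3, 8.5]
gripper_width: 0.308
grasp_force: 59.5
```

```bash
python3 - <<'E'
from h import *
s=manip.state(); print(s["joint_pos"],s["contact_force"],s["gripper_width"],q(s).as_matrix())
# lift, and view pose in front of the case, tilt .45 along case x
d=Rz(CA).apply([1,0,0]); l=Rz(CA).apply([0,1,0]); a=np.array([0,0,-1])*np.cos(.45)+d*np.sin(.45)
print("lift",rel(np.array(s["tool_pos"])+[-.05,-.06,.18],q(s)))
for x,z in ((-190,260),(-170,230)):
  p=case2w([x,0,z]); print(p,rel(p,frame(a,-l)))
E
```

```text
[ 0.606 -0.082  2.103  0.105  0.673  1.34 ] [-1.696 -2.329  8.511] 0.30796089844054303 [[ 0.644  0.695  0.32 ]
 [ 0.627 -0.719  0.301]
 [ 0.439  0.007 -0.898]]
lift (array([0., 0., 0.]), array([  0.929,   0.955, -19.576]))
[ 0.431 -0.131  0.26 ] (array([-0.395, -0.008,  0.827]), array([-25.667,  38.985, -32.792]))
[ 0.451 -0.133  0.23 ] (array([-0.395, -0.008,  0.827]), array([-25.896,  40.552, -29.553]))
```

```bash
python3 - <<'E'
from h import *
s=manip.state(); T=q(s); a=T.apply([0,0,1]); psi=CA-np.arctan2(a[1],a[0]); print(psi)
rot=Rz(psi)*T; print(rot.as_matrix())
p=case2w([-190,0,280]); print(rel(p,rot))
E
```

```text
-0.9028524591441909
[[ 0.891 -0.134  0.435]
 [-0.117 -0.991 -0.065]
 [ 0.439  0.007 -0.898]]
(array([-0.397, -0.006,  0.811]), array([-24.789,  38.998, -34.589]))
```

apply_moves:
  moves:
    - [[0, 0, 0], [0.4, 0, -1], 1]
    - [[0, 0, 0], [0.8, 0.3, -4], 1]
    - [[0, 0, 0], [0.9, 0.6, -9], 1]
    - [[0, 0, 0], [0.9, 0.9, -14], 1]
    - [[0, 0, 0], [0.9, 1, -19.6], 1]
    - [[-0.397, -0.006, 0.811], [-24.8, 39, -34.6], 1]
    - [[-0.397, -0.006, 0.811], [-24.8, 39, -34.6], 1]
    - [[-0.397, -0.006, 0.811], [-24.8, 39, -34.6], 1]
    - [[-0.397, -0.006, 0.811], [-24.8, 39, -34.6], 1]
    - [[-0.397, -0.006, 0.811], [-24.8, 39, -34.6], 1]
    - [[-0.397, -0.006, 0.811], [-24.8, 39, -34.6], 1]
    - [[-0.397, -0.006, 0.811], [-24.8, 39, -34.6], 1]
    - [[-0.397, -0.006, 0.811], [-24.8, 39, -34.6], 1]
    - [[-0.397, -0.006, 0.811], [-24.8, 39, -34.6], 1]
    - [[-0.397, -0.006, 0.811], [-24.8, 39, -34.6], 1]
    - [[-0.397, -0.006, 0.811], [-24.8, 39, -34.6], 1]
    - [[-0.397, -0.006, 0.811], [-24.8, 39, -34.6], 1]
    - [[-0.397, -0.006, 0.811], [-24.8, 39, -34.6], 1]
    - [[-0.397, -0.006, 0.811], [-24.8, 39, -34.6], 1]

```text
time: 15.65
tool_pos: [0.4303, -0.1296, 0.2785]
tool_rot: [0.02, 0.973, -0.063, 0.223]
contact_force: [-0.5, 0.7, -1.4]
gripper_width: 0.306
grasp_force: 59.9
```

```bash
cat > tin.py <<'E'
from h import *
import sys
s=manip.state(); print(s["tool_pos"],s["joint_pos"],s["gripper_width"],s["time"],q(s).as_matrix())
f=manip.grab_frame("wrist"); save(f,sys.argv[1])
for L in ("tin","jar1"):
  for d in manip.spot_point(f,L)[:9]: w=c2w(f,d["location"]); print(L,round(d["score"],2),w,proj(f,w),Rz(-CA).apply(w-[CX,CY,0])*1000)
E
python3 tin.py w3.png
```

```text
[ 0.43  -0.13   0.279] [-0.563 -0.742  2.218  0.185  1.252  1.116] 0.3058388987342158 15.65 [[ 0.892 -0.131  0.432]
 [-0.114 -0.991 -0.066]
 [ 0.437  0.01  -0.9  ]]
tin 0.32 [ 0.558 -0.184  0.013] [348.167 161.49 ] [-56.816 -34.521  12.554]
jar1 0.95 [ 0.691 -0.175  0.009] [328.055  73.85 ] [73.446 -6.161  9.307]
jar1 0.87 [ 0.654 -0.127  0.012] [297.098 100.884] [29.772 36.536 11.59 ]
jar1 0.86 [ 0.626 -0.184  0.013] [340.58  114.179] [ 10.644 -24.041  12.593]
jar1 0.83 [ 0.663 -0.236  0.01 ] [373.448  85.901] [ 55.575 -70.618  10.438]
jar1 0.79 [ 0.431 -0.125  0.199] [314.163 270.469] [-190.829    5.75   199.432]
jar1 0.63 [ 0.556 -0.185  0.013] [349.038 162.307] [-58.11  -35.634  13.169]
jar1 0.63 [ 0.597 -0.239  0.013] [383.532 129.084] [ -9.911 -83.045  12.853]
```

View pics/w3.png

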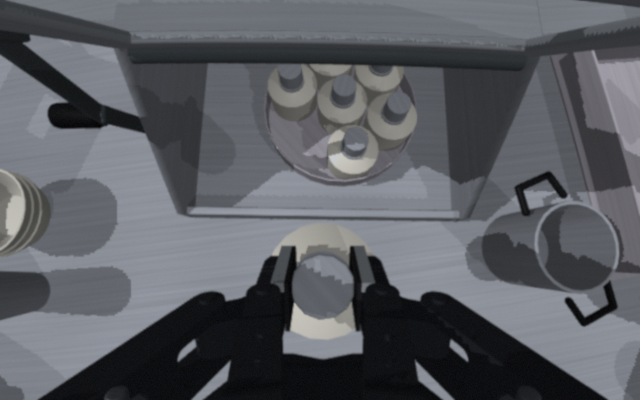

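```bash
python3 - <<'E'
from h import *
s=manip.state(); T=q(s); f=manip.grab_frame("wrist")
c=c2w(f,[0,0,0]); print("cam in tool mm",T.inv().apply(c-s["tool_pos"])*1000)
J=np.array([(73.4,-6.2),(29.8,36.5),(10.6,-24),(55.6,-70.6),(-58.1,-35.6),(-9.9,-83)])
k=[14,74,None,314,194,254]
def g(p):
    return np.concatenate([J[i]-p[:2]-(0 if k[i] is None else 65*np.array([np.cos(p[2]+np.radians(k[i]-134)),np.sin(p[2]+np.radians(k[i]-134))])) for i in range(6)])
r=least_squares(g,[10,-24,np.radians(134)]); print(r.x,g(r.x).reshape(-1,2)); print("free",r.x[:2]+65*np.array([np.cos(r.x[2]),np.sin(r.x[2])]))
# set-down spot, keep tilt
p=np.array([.52,.13,0]); a=T.apply([0,0,1]); az=np.arctan2(p[1],p[0]); 
rot=Rz(az-np.arctan2(a[1],a[0]))*T
for P in ([.43,.10,.27],[.50,.125,.20],[.52,.13,.078]): print(rel(P,rot,s))
np.save("t1.npy",rot.as_quat())
E
```

```text
cam in tool mm [  74.171   -0.061 -125.62 ]
[  9.588 -22.49    2.312] [[ 0.342  2.273]
 [ 0.616 -2.985]
 [ 1.012 -1.51 ]
 [ 2.138 -0.151]
 [-4.217  0.907]
 [ 0.109  1.466]]
free [-34.287  25.468]
(array([ 0.174,  0.004, -0.358]), array([ -3.032, -22.792,  -0.765]))
(array([ 0.174,  0.004, -0.358]), array([ -0.127, -26.261,   8.388]))
(array([ 0.174,  0.004, -0.358]), array([ -3.727, -27.143,  20.193]))
```

apply_moves:
  moves:
    - [[0.174, 0.004, -0.358], [-3, -22.8, -0.8], 1]
    - [[0.174, 0.004, -0.358], [-3, -22.8, -0.8], 1]
    - [[0.174, 0.004, -0.358], [-3, -22.8, -0.8], 1]
    - [[0.174, 0.004, -0.358], [-3, -22.8, -0.8], 1]
    - [[0.174, 0.004, -0.358], [-3, -22.8, -0.8], 1]
    - [[0.174, 0.004, -0.358], [-0.1, -26.3, 8.4], 1]
    - [[0.174, 0.004, -0.358], [-0.1, -26.3, 8.4], 1]
    - [[0.174, 0.004, -0.358], [-2.5, -26.9, 16.2], 1]
    - [[0.174, 0.004, -0.358], [-2.5, -26.9, 16.2], 1]
    - [[0.174, 0.004, -0.358], [-3.1, -27.1, 18.4], 1]
    - [[0.174, 0.004, -0.358], [-3.5, -27.1, 19.5], 1]
    - [[0.174, 0.004, -0.358], [-3.7, -27.1, 20.1], 1]
    - [[0.174, 0.004, -0.358], [-3.7, -27.1, 20.3], 1]
    - [[0.174, 0.004, -0.358], [-3.7, -27.1, 20.3], 1]

```text
time: 17.25
tool_pos: [0.5221, 0.1282, 0.0787]
tool_rot: [-0.025, 0.966, 0.129, 0.224]
contact_force: [-0.3, -0.2, -2.0]
gripper_width: 0.311
grasp_force: 60.2
```

```bash
python3 - <<'E'
from h import *
s=manip.state(); T=q(s); p=np.array(s["tool_pos"]); print(s["joint_pos"],s["contact_force"],T.as_matrix())
a0=T.apply([0,0,1]); az=np.arctan2(a0[1],a0[0]); r=np.array([np.cos(az),np.sin(az),0]); t=np.array([-r[1],r[0],0])
a=np.array([0,0,-1])*np.cos(.7)+r*np.sin(.7)
g=p-.002*a0  # grasp point
g[2]=.0785
rot=frame(a,t)  # flipped: y=+t
print("retreat",rel(p-.11*a0,T))
for k in (-.11,0.002): print(rel(g+k*a,rot,s))
half=R.from_rotvec((rot*T.inv()).as_rotvec()*.5)*T
print("fliprel",(T.inv()*rot).as_rotvec(), (T.inv()*half).as_rotvec())
E
```

```text
[ 0.064 -0.239  2.233  0.121  0.703  1.293] [-0.317 -0.247 -1.959] [[ 0.866  0.261  0.426]
 [ 0.239 -0.965  0.106]
 [ 0.439  0.01  -0.899]]
retreat (array([0., 0., 0.]), array([ -0.,  -0., -11.]))
(array([-0.382, -0.004, -3.095]), array([ -2.762,  -0.064, -10.689]))
(array([-0.382, -0.004, -3.095]), array([-0.04 , -0.001,  0.175]))
fliprel [-0.382 -0.004 -3.095] [-0.191 -0.002 -1.548]
```

apply_moves:
  moves:
    - [[0, 0, 0], [-0.1, 0, 0.15], 1]
    - [[0, 0, 0], [-0.15, 0, 0.3], 1]
    - [[0, 0, 0], [-0.15, 0, 0.3], 1]
    - [[0, 0, 0], [-0.15, 0, 0.3], 0.1]
    - [[0, 0, 0], [-0.15, 0, 0.3], 0]
    - [[0, 0, 0], [-0.15, 0, 0.3], 0]
    - [[0, 0, 0], [-0.15, 0, 0.3], 0]
    - [[0, 0, 0], [-0.1, 0, -3], 0]
    - [[0, 0, 0], [-0.1, 0, -7], 0]
    - [[0, 0, 0], [-0.1, 0, -11], 0]
    - [[0, 0, 0], [-0.1, 0, -11], 0]

```text
time: 18.35
tool_pos: [0.4759, 0.1164, 0.1832]
tool_rot: [-0.024, 0.965, 0.129, 0.229]
contact_force: [0.6, -0.2, 1.3]
gripper_width: 0.502
grasp_force: 0.0
```

```bash
python3 - <<'E'
from h import *
s=manip.state(); T=q(s); p=np.array(s["tool_pos"]); print(p,s["joint_pos"],s["contact_force"])
f=manip.grab_frame("wrist")
for d in manip.spot_point(f,"jar7")[:3]: print(d["score"],c2w(f,d["location"]))
g=np.array([.5221,.1282,0])
a0=T.apply([0,0,1]); az=np.arctan2(a0[1],a0[0]); r=np.array([np.cos(az),np.sin(az),0]); t=np.array([-r[1],r[0],0])
a=np.array([0,0,-1])*np.cos(.7)+r*np.sin(.7)
g[2]=.077
rot=frame(a,t); rv,sh=rel(g-.11*a,rot); print(rv,sh,"half",rv/2,sh/2)
E
```

```text
[0.476 0.116 0.183] [ 0.039 -0.556  2.271  0.108  0.973  1.304] [ 0.567 -0.232  1.329]
0.9 [ 0.523  0.126 -0.   ]
0.81 [ 0.316  0.385 -0.001]
0.74 [ 0.624 -0.185  0.013]
[-0.381 -0.008 -3.092] [-2.625 -0.088  0.507] half [-0.19  -0.004 -1.546] [-1.313 -0.044  0.254]
```

apply_moves:
  moves:
    - [[-0.19, 0, -1.55], [-1.3, 0, 0.2], 0]
    - [[-0.19, 0, -1.55], [-1.3, 0, 0.2], 0]
    - [[-0.19, 0, -1.55], [-1.3, 0, 0.2], 0]
    - [[-0.19, 0, -1.55], [-1.3, 0, 0.2], 0]
    - [[-0.19, 0, -1.55], [-1.3, 0, 0.2], 0]
    - [[-0.19, 0, -1.55], [-1.3, 0, 0.2], 0]
    - [[-0.19, 0, -1.55], [-1.3, 0, 0.2], 0]
    - [[-0.19, 0, -1.55], [-1.3, 0, 0.2], 0]
    - [[-0.38, -0.01, -3.09], [-2.6, -0.1, 0.5], 0]
    - [[-0.38, -0.01, -3.09], [-2.6, -0.1, 0.5], 0]
    - [[-0.38, -0.01, -3.09], [-2.6, -0.1, 0.5], 0]
    - [[-0.38, -0.01, -3.09], [-2.6, -0.1, 0.5], 0]
    - [[-0.38, -0.01, -3.09], [-2.6, -0.1, 0.5], 0]
    - [[-0.38, -0.01, -3.09], [-2.6, -0.1, 0.5], 0]
    - [[-0.38, -0.01, -3.09], [-2.6, -0.1, 0.5], 0]
    - [[-0.38, -0.01, -3.09], [-2.6, -0.1, 0.5], 0]
    - [[-0.38, -0.01, -3.09], [-2.6, -0.1, 0.5], 0]
    - [[-0.38, -0.01, -3.09], [-2.6, -0.1, 0.5], 0]
    - [[-0.38, -0.01, -3.09], [-2.6, -0.1, 0.5], 0]
    - [[-0.38, -0.01, -3.09], [-2.6, -0.1, 0.5], 0]

```text
time: 20.45
tool_pos: [0.4519, 0.1117, 0.1569]
tool_rot: [0.335, -0.059, 0.939, 0.053]
contact_force: [-0.3, 1.2, 0.3]
gripper_width: 0.502
grasp_force: 0.0
```

```bash
python3 - <<'E'
from h import *
s=manip.state(); T=q(s); p=np.array(s["tool_pos"]); print(p,s["joint_pos"],T.as_matrix())
f=manip.grab_frame("wrist")
for d in manip.spot_point(f,"jar7")[:3]: print(d["score"],c2w(f,d["location"]))
g=np.array([.5223,.1275,.077]); r=np.array([np.cos(.245),np.sin(.245),0]); t=np.array([-r[1],r[0],0])
a=np.array([0,0,-1])*np.cos(.7)+r*np.sin(.7); print(rel(g+.002*a,frame(a,t)))
E
```

```text
[0.452 0.112 0.157] [ 0.004 -0.785  2.497  0.198  0.76  -1.788] [[-0.769 -0.146  0.622]
 [-0.076  0.988  0.138]
 [-0.635  0.059 -0.771]]
0.98 [ 0.659 -0.126  0.011]
0.97 [ 0.691 -0.178  0.013]
0.84 [ 0.523  0.126 -0.004]
(array([-0.019, -0.008, -0.121]), array([-0.435,  0.126, 10.97 ]))
```

apply_moves:
  moves:
    - [[-0.02, -0.01, -0.12], [-0.2, 0, 3], 0]
    - [[-0.02, -0.01, -0.12], [-0.3, 0.1, 5], 0]
    - [[-0.02, -0.01, -0.12], [-0.4, 0.1, 7.5], 0]
    - [[-0.02, -0.01, -0.12], [-0.4, 0.1, 9.5], 0]
    - [[-0.02, -0.01, -0.12], [-0.4, 0.1, 10.9], 0]
    - [[-0.02, -0.01, -0.12], [-0.4, 0.1, 10.9], 0]
    - [[-0.02, -0.01, -0.12], [-0.4, 0.1, 10.9], 0]

```text
time: 21.25
tool_pos: [0.5233, 0.128, 0.0774]
tool_rot: [0.342, -0.114, 0.932, 0.043]
contact_force: [-0.2, -0.4, 0.2]
gripper_width: 0.503
grasp_force: 0.0
```

```bash
python3 - <<'E'
from h import *
s=manip.state(); T=q(s); p=np.array(s["tool_pos"]); print(p,s["joint_pos"],T.as_matrix(),s["contact_force"])
g=np.array([.5223,.1275,.077]); r=np.array([np.cos(.245),np.sin(.245),0]); t=np.array([-r[1],r[0],0])
a=np.array([0,0,-1])*np.cos(.7)+r*np.sin(.7); print(rel(g+.002*a,frame(a,t)))
E
```

```text
[0.523 0.128 0.077] [ 0.034 -0.328  2.374  0.338  0.424 -2.042] [[-0.74  -0.243  0.628]
 [-0.184  0.97   0.158]
 [-0.647  0.002 -0.762]] [-0.248 -0.437  0.218]
(array([ 0.001,  0.004, -0.001]), array([ 0.111, -0.024,  0.165]))
```

apply_moves:
  moves:
    - [[0, 0, 0], [0.1, 0, 0], 1]
    - [[0, 0, 0], [0.1, 0, 0], 1]
    - [[0, 0, 0], [0.1, 0, 0], 1]
    - [[0, 0, 0], [0.1, 0, 0], 1]
    - [[0, 0, 0], [0.1, 0, 0], 1]

```text
time: 21.75
tool_pos: [0.5236, 0.1278, 0.0788]
tool_rot: [0.344, -0.115, 0.931, 0.043]
contact_force: [-1.6, 0.4, 3.0]
gripper_width: 0.307
grasp_force: 59.2
```

```bash
cat > place.py <<'E'
from h import *
import json
def wps(P,s):
    D=json.load(open("grip.json")); T0=R.from_quat(D["T"]); off=np.array(D["off"]) # tcp - jar base in world at grip
    az=D["az"]; ps=CA-az; rot=Rz(ps)*T0; o=Rz(ps).apply(off)
    for p in P: rv,sh=rel(case2w(p)+o,rot,s); print(p,rv.round(3),sh.round(2),(case2w(p)+o).round(3))
E
python3 - <<'E'
from place import *
s=manip.state(); T=q(s); a=T.apply([0,0,1]); p=np.array(s["tool_pos"])
print(p,s["gripper_width"],s["contact_force"])
f=manip.grab_frame("wrist")
for d in manip.spot_point(f,"jar7")[:7]: print(d["score"],c2w(f,d["location"]))
json.dump(dict(T=list(T.as_quat()),off=list(p-[.5225,.127,0]),az=np.arctan2(a[1],a[0])),open("grip.json","w"))
print("lift",rel(p+[0,0,.05],T)[1],rel(p+[-.06,-.03,.13],T)[1])
wps([(-190,40,120),(-62,54,76),(-40,31,50),(-34,25,43),(-34,25,12)],s)
E
```

```text
[0.524 0.128 0.079] 0.30653284490157096 [-1.566  0.384  3.021]
0.69 [ 0.521  0.127 -0.003]
0.33 [0.436 0.262 0.002]
lift [-3.242  0.002 -3.805] [ -3.466  -1.446 -14.142]
(-190, 40, 120) [0.256 0.    0.299] [  2.54 -19.1  -17.97] [ 0.438 -0.091  0.199]
(-62, 54, 76) [0.256 0.    0.299] [ -3.99 -22.72  -6.59] [ 0.567 -0.096  0.155]
(-40, 31, 50) [0.256 0.    0.299] [ -3.17 -25.68  -3.87] [ 0.585 -0.122  0.129]
(-34, 25, 43) [0.256 0.    0.299] [ -2.96 -26.47  -3.13] [ 0.59  -0.128  0.122]
(-34, 25, 12) [0.256 0.    0.299] [ -0.95 -26.47  -0.77] [ 0.59  -0.128  0.091]
```

apply_moves:
  moves:
    - [[0, 0, 0], [-0.65, 0, -0.76], 1]
    - [[0, 0, 0], [-2.6, 0, -3.1], 1]
    - [[0, 0, 0], [-4.6, -0.5, -6], 1]
    - [[0, 0, 0], [-6, -2, -8.6], 1]
    - [[0.06, 0, 0.07], [-5, -5, -10], 1]
    - [[0.12, 0, 0.15], [-3.5, -9, -11.5], 1]
    - [[0.18, 0, 0.22], [-2, -13, -12.5], 1]
    - [[0.256, 0, 0.299], [-1, -17, -13.5], 1]
    - [[0.256, 0, 0.299], [0, -20.5, -13.5], 1]
    - [[0.256, 0, 0.299], [0, -20.5, -13.5], 1]
    - [[0.256, 0, 0.299], [0, -20.5, -13.5], 1]
    - [[0.256, 0, 0.299], [0, -20.5, -13.5], 1]

```text
time: 23.05
tool_pos: [0.4881, -0.0918, 0.1807]
tool_rot: [0.345, 0.069, 0.936, -0.026]
contact_force: [-0.5, 0.4, -2.1]
gripper_width: 0.31
grasp_force: 59.7
```

```bash
python3 tin.py w4.png; python3 -c "
from place import *
wps([(-62,54,76),(-40,31,50),(-34,25,43),(-34,25,12)],manip.state())"
```

```text
[ 0.488 -0.092  0.181] [-0.435 -0.686  2.41   0.274  0.751 -1.996] 0.30959618384926424 23.05 [[-0.753  0.146  0.642]
 [ 0.111  0.989 -0.095]
 [-0.649 -0.    -0.761]]
tin 0.43 [ 0.49  -0.089  0.101] [328.686 148.089] [-137.647   50.143  100.594]
jar1 0.79 [ 0.597 -0.24   0.012] [202.568 168.502] [ -9.698 -83.704  12.11 ]
jar1 0.73 [ 0.56  -0.188  0.012] [235.288 139.053] [-53.853 -37.78   11.583]
jar1 0.59 [ 0.487 -0.091  0.099] [323.406 143.213] [-139.866   47.042   98.812]
(-62, 54, 76) [ 0.001 -0.001  0.002] [-4.25  0.71  7.05] [ 0.567 -0.096  0.155]
(-40, 31, 50) [ 0.001 -0.001  0.002] [-4.23 -1.6  10.46] [ 0.585 -0.122  0.129]
(-34, 25, 43) [ 0.001 -0.001  0.002] [-4.23 -2.2  11.38] [ 0.59  -0.128  0.122]
(-34, 25, 12) [ 0.001 -0.001  0.002] [-2.22 -2.2  13.74] [ 0.59  -0.128  0.091]
```

View pics/w4.png

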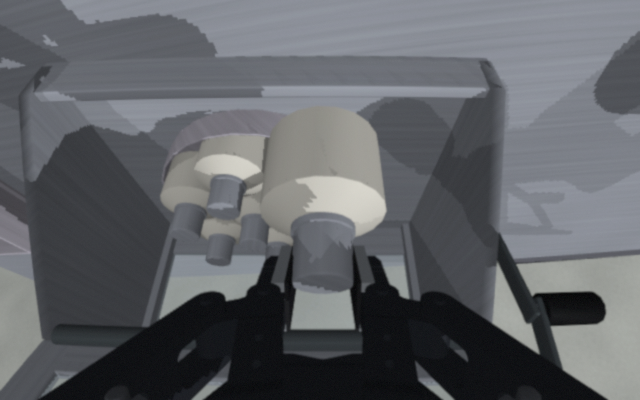

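apply_moves:
  moves:
    - [[0, 0, 0], [-1.1, 0.2, 1.8], 1]
    - [[0, 0, 0], [-2.2, 0.4, 3.6], 1]
    - [[0, 0, 0], [-3.2, 0.6, 5.4], 1]
    - [[0, 0, 0], [-4.2, 0.7, 7], 1]
    - [[0, 0, 0], [-4.2, 0.7, 7], 1]

```text
time: 23.7
tool_pos: [0.5668, -0.0957, 0.1539]
tool_rot: [0.344, 0.068, 0.936, -0.025]
contact_force: [-0.5, 0.9, -2.3]
gripper_width: 0.303
grasp_force: 59.6
```

```bash
cat > meas.py <<'E'
from place import *
s=manip.state(); D=json.load(open("grip.json")); o=Rz(CA-D["az"]).apply(D["off"])
b=np.array(s["tool_pos"])-o; print("jar by tcp",Rz(-CA).apply(b-[CX,CY,0])*1000,s["contact_force"])
J=[]
for n in ("wrist","top","side"):
    for i in range(2):
        f=manip.grab_frame(n)
        if i==0: save(f,"m_%s.png"%n)
        for L in ("jar1","jar7"):
          for d in manip.spot_point(f,L)[:9]:
            w=c2w(f,d["location"]); c=Rz(-CA).apply(w-[CX,CY,0])*1000
            if abs(c[0])<135 and abs(c[1])<170:
                print(n,L,round(d["score"],2),c)
                if d["score"]>.5 and abs(c[2]-12)<8: J.append(c[:2])
J=np.array(J+[(73.4,-6.2),(29.8,36.5),(10.6,-24),(55.6,-70.6),(-58.1,-35.6),(-9.9,-83),(-53.9,-37.8),(-9.7,-83.7)])
def slots(p): return np.vstack([p[:2]]+[p[:2]+65*np.array([np.cos(p[2]+k*np.pi/3),np.sin(p[2]+k*np.pi/3)]) for k in range(6)])
def g(p):
    S=slots(p); d=J[:,None]-S[None]; i=np.argmin((d**2).sum(2),1); return d[range(len(J)),i].ravel()
r=least_squares(g,[9.6,-22.5,2.312],loss="soft_l1",f_scale=2); print(r.x,"free",slots(r.x)[1],len(J),np.std(r.fun)); 
E
python3 meas.py
```

```text
jar by tcp [-61.908  53.952  75.131] [-0.46   0.86  -2.262]
wrist jar1 0.95 [-61.401  58.495  74.605]
wrist jar1 0.56 [ 12.517 -25.254  12.174]
wrist jar1 0.56 [-55.98  -35.233  11.855]
wrist jar7 0.95 [-61.401  58.495  74.605]
wrist jar7 0.56 [ 12.517 -25.254  12.174]
wrist jar7 0.56 [-55.98  -35.233  11.855]
wrist jar1 0.95 [-55.472 -33.334  10.57 ]
wrist jar1 0.94 [ 12.465 -22.233  13.618]
wrist jar1 0.87 [-63.749  52.829  75.479]
wrist jar7 0.95 [-55.472 -33.334  10.57 ]
wrist jar7 0.94 [ 12.465 -22.233  13.618]
wrist jar7 0.87 [-63.749  52.829  75.479]
top jar1 0.6 [-60.151 -34.818   7.452]
top jar1 0.59 [-62.944  53.327  79.465]
top jar1 0.39 [-13.84  -81.89   10.185]
top jar7 0.6 [-60.151 -34.818   7.452]
top jar7 0.59 [-62.944  53.327  79.465]
top jar7 0.39 [-13.84  -81.89   10.185]
top jar1 0.74 [-58.142 -33.613   7.507]
top jar1 0.61 [-63.762  55.613  76.769]
top jar1 0.48 [-13.218 -79.161   8.616]
top jar7 0.74 [-58.142 -33.613   7.507]
top jar7 0.61 [-63.762  55.613  76.769]
top jar7 0.48 [-13.218 -79.161   8.616]
side jar1 0.41 [-63.19   55.43   75.768]
side jar7 0.41 [-63.19   55.43   75.768]
side jar1 0.47 [-64.534  54.753  77.643]
side jar7 0.47 [-64.534  54.753  77.643]
[  9.227 -22.312   2.292] free [-33.668  26.525] 20 2.397294256952638
```

View pics/m_wrist.png

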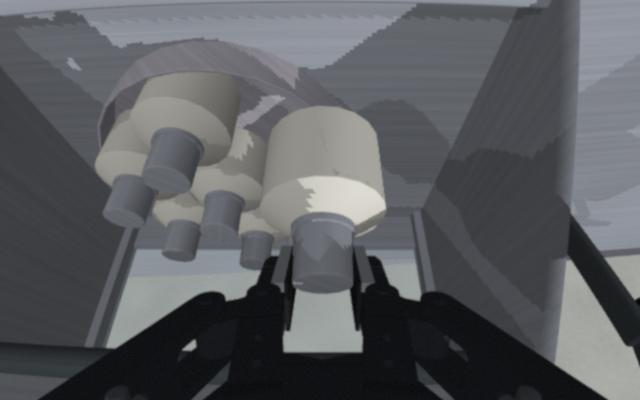

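```bash
python3 -c "
from place import *
wps([(-50,43,62),(-40,33,50),(-33.2,25.8,43),(-33.2,25.8,34),(-33.2,25.8,20),(-33.2,25.8,12)],manip.state())"
```

```text
(-50, 43, 62) [-0.    -0.001  0.001] [-0.05 -0.95  1.89] [ 0.577 -0.108  0.141]
(-40, 33, 50) [-0.    -0.001  0.001] [-0.03 -1.95  3.45] [ 0.585 -0.12   0.129]
(-33.2, 25.8, 43) [-0.    -0.001  0.001] [-0.09 -2.67  4.43] [ 0.591 -0.128  0.122]
(-33.2, 25.8, 34) [-0.    -0.001  0.001] [ 0.49 -2.67  5.11] [ 0.591 -0.128  0.113]
(-33.2, 25.8, 20) [-0.    -0.001  0.001] [ 1.4  -2.67  6.17] [ 0.591 -0.128  0.099]
(-33.2, 25.8, 12) [-0.    -0.001  0.001] [ 1.92 -2.67  6.78] [ 0.591 -0.128  0.091]
```

apply_moves:
  moves:
    - [[0, 0, 0], [0, -0.9, 1.9], 1]
    - [[0, 0, 0], [0, -1.95, 3.45], 1]
    - [[0, 0, 0], [-0.1, -2.67, 4.4], 1]
    - [[0, 0, 0], [-0.1, -2.67, 4.4], 1]
    - [[0, 0, 0], [0.2, -2.67, 4.75], 1]
    - [[0, 0, 0], [0.5, -2.67, 5.1], 1]
    - [[0, 0, 0], [0.5, -2.67, 5.1], 1]

```text
time: 25.3
tool_pos: [0.5903, -0.127, 0.112]
tool_rot: [0.345, 0.069, 0.936, -0.025]
contact_force: [-0.6, -0.2, -1.4]
gripper_width: 0.305
grasp_force: 59.8
```

```bash
python3 meas.py | grep -v jar7
```

```text
jar by tcp [-34.062  26.381  33.161] [-0.611 -0.18  -1.392]
wrist jar1 0.68 [ 11.44  -23.098  12.914]
wrist jar1 0.7 [ 13.197 -22.364  14.066]
wrist jar1 0.58 [-53.394 -36.101  12.701]
wrist jar1 0.55 [-33.608  27.405  34.31 ]
top jar1 0.42 [-13.987 -81.208  10.6  ]
top jar1 0.59 [-55.833 -33.379  10.225]
top jar1 0.51 [-13.109 -80.068  10.121]
[ 10.072 -22.142   2.296] free [-33.057  26.488] 18 1.986042537261309
```

View pics/m_wrist.png

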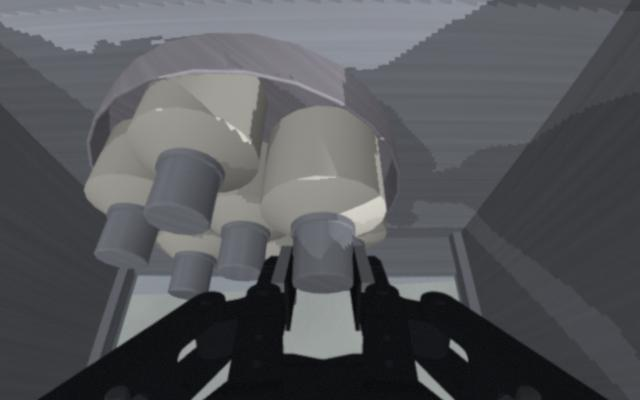

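Held jar (322,160) stands within the tin's rim next to its neighbours without contact; now lower it vertically.

apply_moves:
  moves:
    - [[0, 0, 0], [0.25, 0, 0.3], 1]
    - [[0, 0, 0], [0.5, 0, 0.6], 1]
    - [[0, 0, 0], [0.75, 0, 0.9], 1]
    - [[0, 0, 0], [1, 0, 1.2], 1]
    - [[0, 0, 0], [1.2, 0, 1.4], 1]
    - [[0, 0, 0], [1.2, 0, 1.4], 1]

```text
time: 26.8
tool_pos: [0.5905, -0.1275, 0.0934]
tool_rot: [0.344, 0.069, 0.936, -0.026]
contact_force: [0.3, 1.0, -0.8]
gripper_width: 0.309
grasp_force: 59.8
```

```bash
python3 meas.py | grep -v jar7
```

```text
jar by tcp [-33.832  25.953  14.637] [ 0.27   0.973 -0.835]
wrist jar1 0.67 [ 10.9   -25.337  13.767]
wrist jar1 0.66 [-31.424  24.818  15.694]
wrist jar1 0.65 [ 10.502 -23.447  12.846]
wrist jar1 0.64 [-55.33  -36.262  10.645]
wrist jar1 0.6 [-32.668  28.814  15.574]
top jar1 0.66 [-56.534 -34.555   5.939]
top jar1 0.49 [-15.023 -81.766  10.671]
top jar1 0.53 [-57.529 -31.005   9.095]
top jar1 0.37 [-15.254 -80.574   7.932]
[  9.73  -22.841   2.287] free [-32.932  26.2  ] 22 2.052426891076146
```

apply_moves:
  moves:
    - [[0, 0, 0], [0.15, 0, 0.18], 1]
    - [[0, 0, 0], [0.25, 0, 0.28], 1]
    - [[0, 0, 0], [0.25, 0, 0.28], 1]
    - [[0, 0, 0], [0.25, 0, 0.28], 1]

```text
time: 28.1
tool_pos: [0.591, -0.1277, 0.0908]
tool_rot: [0.345, 0.069, 0.936, -0.026]
contact_force: [0.3, -0.2, -0.8]
gripper_width: 0.3
grasp_force: 60.0
```

apply_moves:
  moves:
    - [[0, 0, 0], [0.06, 0, 0.08], 1]
    - [[0, 0, 0], [0.13, 0, 0.15], 1]
    - [[0, 0, 0], [0.13, 0, 0.15], 1]

```text
time: 28.4
tool_pos: [0.5923, -0.1281, 0.091]
tool_rot: [0.347, 0.069, 0.935, -0.026]
contact_force: [-4.4, 2.8, 8.1]
gripper_width: 0.305
grasp_force: 60.7
```

The jar is seated (8 N, height matches). Release and back out along the tool axis.

apply_moves:
  moves:
    - [[0, 0, 0], [-0.1, 0, -0.1], 1]
    - [[0, 0, 0], [-0.1, 0, -0.1], 0.2]
    - [[0, 0, 0], [-0.1, 0, -0.1], 0.2]
    - [[0, 0, 0], [-0.1, 0, -0.1], 0.2]
    - [[0, 0, 0], [-0.1, 0, -0.1], 0.2]
    - [[0, 0, 0], [-0.1, 0, -1], 0.2]
    - [[0, 0, 0], [-0.1, 0, -2.5], 0.2]
    - [[0, 0, 0], [-0.1, 0, -4.5], 0.2]
    - [[0, 0, 0], [-0.1, 0, -7], 0.2]
    - [[0, 0, 0], [-0.1, 0, -10], 0.2]
    - [[0, 0, 0], [-0.1, 0, -13], 0.2]
    - [[0, 0, 0], [-0.1, 0, -13], 0.2]

```text
time: 29.6
tool_pos: [0.5085, -0.116, 0.1937]
tool_rot: [0.349, 0.069, 0.934, -0.028]
contact_force: [0.8, -0.5, 1.1]
gripper_width: 0.401
grasp_force: 0.0
```

```bash
python3 meas.py | grep -v jar7; python3 look.py | grep knob
python3 - <<'E'
from h import *
s=manip.state(); print(s["tool_pos"],s["joint_pos"],s["time"],s["contact_force"])
E
```

```text
jar by tcp [-116.586   25.228  114.86 ] [ 0.753 -0.456  1.133]
wrist jar1 0.97 [72.68  -5.82  11.319]
wrist jar1 0.81 [-11.537 -82.54   12.301]
wrist jar1 0.74 [-34.173  26.407  11.927]
wrist jar1 0.73 [33.371 40.154  9.331]
wrist jar1 0.68 [ 55.24  -70.276  13.381]
wrist jar1 0.6 [-53.978 -33.345  13.573]
wrist jar1 0.59 [ 11.884 -27.381  14.184]
wrist jar1 0.96 [ 10.115 -26.571  12.564]
wrist jar1 0.89 [33.268 37.493 10.282]
wrist jar1 0.75 [76.357 -6.968 10.903]
wrist jar1 0.63 [-56.295 -34.878  10.41 ]
wrist jar1 0.62 [-31.984  28.487  10.117]
wrist jar1 0.56 [-12.774 -85.935  15.983]
top jar1 0.7 [-59.927 -33.842   8.263]
top jar1 0.47 [-12.994 -83.532   9.041]
top jar1 0.47 [-32.822  28.524  12.877]
top jar1 0.68 [-56.314 -34.189   4.981]
top jar1 0.51 [-32.316  28.528  15.939]
top jar1 0.5 [-13.97  -81.206  11.012]
side jar1 0.49 [-52.483 -37.331  15.181]
side jar1 0.65 [-52.453 -38.055  14.995]
side jar1 0.59 [-53.018   0.001 341.446]
[ 10.109 -22.027   2.291] free [-32.784  26.812] 42 2.2746497162090997
side stay_knob 0.62 [-170.364 -259.695   -1.985]
side stay_knob 0.56 [-74.713 214.993 171.254]
top stay_knob 0.49 [-70.804 213.36  177.254]
[ 0.508 -0.115  0.188] [-0.472 -0.597  2.347  0.313  0.736 -2.058] 30.9 [ 0.029  0.152 -0.89 ]
```

View pics/m_wrist.png

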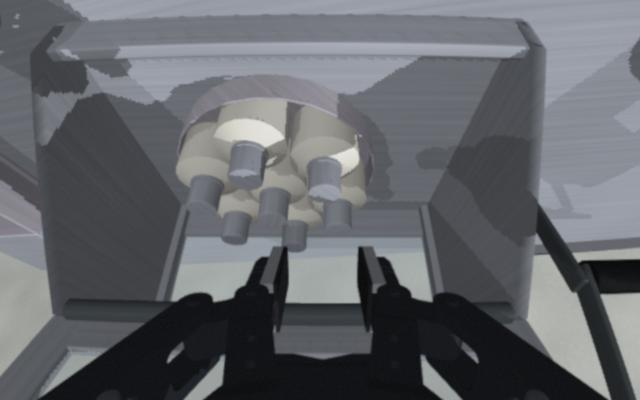

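All seven jars stand flat in the tin; the stay is still locked. Next the knob: fingers closed, tool leaning left, in front of the knob.

```bash
python3 - <<'E'
from h import *
s=manip.state(); T=q(s)
d=Rz(CA).apply([1,0,0]); l=Rz(CA).apply([0,1,0]); a=np.array([0,0,-1])*np.cos(.35)-l*np.sin(.35); rot=frame(a,d)
for p in [(-175,120,215),(-160,230,200),(-125,222,172)]: print(p,case2w(p),rel(case2w(p),rot,s))
E
```

```text
(-175, 120, 215) [ 0.463 -0.014  0.215] (array([0.795, 0.281, 1.363]), array([ 2.752,  9.364, -5.876]))
(-160, 230, 200) [0.494 0.093 0.2  ] (array([0.795, 0.281, 1.363]), array([ 2.578, 20.365, -3.766]))
(-125, 222, 172) [0.528 0.08  0.172] (array([0.795, 0.281, 1.363]), array([ 1.736, 19.566,  0.636]))
```

apply_moves:
  moves:
    - [[0, 0, 0], [1.5, 1, -3], 0.6]
    - [[0, 0, 0], [2.5, 4, -5], 1]
    - [[0.4, 0.14, 0.68], [2.7, 9.4, -5.9], 1]
    - [[0.4, 0.14, 0.68], [2.7, 13, -5.5], 1]
    - [[0.795, 0.28, 1.36], [2.6, 20.4, -3.8], 1]
    - [[0.795, 0.28, 1.36], [2.6, 20.4, -3.8], 1]
    - [[0.795, 0.28, 1.36], [2.6, 20.4, -3.8], 1]
    - [[0.795, 0.28, 1.36], [2.6, 20.4, -3.8], 1]
    - [[0.795, 0.28, 1.36], [2.6, 20.4, -3.8], 1]
    - [[0.795, 0.28, 1.36], [2.6, 20.4, -3.8], 1]
    - [[0.795, 0.28, 1.36], [2.6, 20.4, -3.8], 1]
    - [[0.795, 0.28, 1.36], [2.6, 20.4, -3.8], 1]
    - [[0.795, 0.28, 1.36], [2.6, 20.4, -3.8], 1]
    - [[0.795, 0.28, 1.36], [2.6, 20.4, -3.8], 1]
    - [[0.795, 0.28, 1.36], [2.6, 20.4, -3.8], 1]
    - [[0.795, 0.28, 1.36], [1.7, 19.6, 0.6], 1]
    - [[0.795, 0.28, 1.36], [1.7, 19.6, 0.6], 1]
    - [[0.795, 0.28, 1.36], [1.7, 19.6, 0.6], 1]

```text
time: 32.7
tool_pos: [0.5276, 0.0794, 0.1708]
tool_rot: [0.113, 0.745, 0.644, -0.134]
contact_force: [-0.4, 0.1, 1.1]
gripper_width: 0.002
grasp_force: 0.0
```

```bash
cat > kn.py <<'E'
from h import *
s=manip.state(); T=q(s); p=np.array(s["tool_pos"]); print("tcp case",Rz(-CA).apply(p-[CX,CY,0])*1000,s["joint_pos"],s["time"],Rz(-CA).apply(s["contact_force"]))
for n in ("wrist","top","side"):
    f=manip.grab_frame(n); save(f,"k_%s.png"%n)
    for D in manip.spot_point(f,"stay_knob")[:2]:
        w=c2w(f,D["location"]); print(n,round(D["score"],2),Rz(-CA).apply(w-[CX,CY,0])*1000,proj(f,w))
E
python3 kn.py; python3 - <<'E'
from h import *
s=manip.state()
d=Rz(CA).apply([1,0,0]); l=Rz(CA).apply([0,1,0]); a=np.array([0,0,-1])*np.cos(.35)-l*np.sin(.35); rot=frame(a,d)
for p in [(-125,222,172),(-105,222,172),(-95,222,172),(-60,222,172),(-40,222,172)]: print(p,case2w(p),rel(case2w(p),rot,s))
E
```

```text
tcp case [-125.207  221.892  170.775] [ 0.171 -0.007  1.834 -0.336  1.44   0.382] 32.7 [-0.442 -0.012  1.124]
wrist 0.81 [-65.504 210.487 177.846] [453.021 307.756]
top 0.65 [-46.192  -1.279 344.535] [398.513 177.012]
top 0.58 [-69.261 211.899 173.604] [313.348 182.904]
(-125, 222, 172) [0.528 0.08  0.172] (array([0.003, 0.   , 0.002]), array([-0.01 ,  0.003,  0.212]))
(-105, 222, 172) [0.548 0.077 0.172] (array([0.003, 0.   , 0.002]), array([-0.015,  2.003,  0.219]))
(-95, 222, 172) [0.558 0.075 0.172] (array([0.003, 0.   , 0.002]), array([-0.018,  3.003,  0.222]))
(-60, 222, 172) [0.592 0.07  0.172] (array([0.003, 0.   , 0.002]), array([-0.026,  6.503,  0.233]))
(-40, 222, 172) [0.612 0.067 0.172] (array([0.003, 0.   , 0.002]), array([-0.031,  8.503,  0.239]))
```

View pics/k_wrist.png

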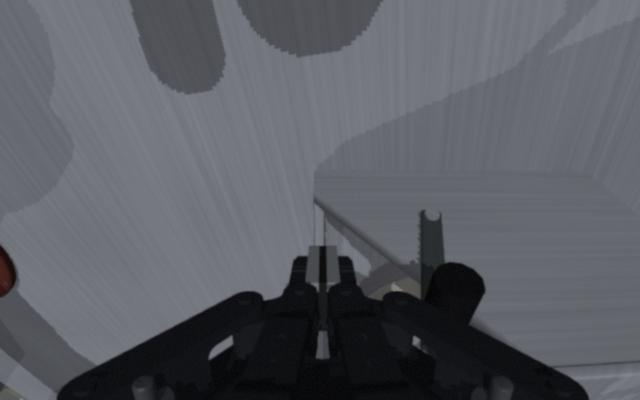

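apply_moves:
  moves:
    - [[0, 0, 0], [0, 1.5, -0.4], 1]
    - [[0, 0, 0], [0, 2.5, -0.4], 1]
    - [[0, 0, 0], [0, 3, -0.4], 1]
    - [[0, 0, 0], [0, 3.5, -0.4], 1]
    - [[0, 0, 0], [0, 4, -0.4], 1]
    - [[0, 0, 0], [0, 4.4, -0.4], 1]
    - [[0, 0, 0], [0, 4.8, -0.4], 1]
    - [[0, 0, 0], [0, 5.2, -0.4], 1]
    - [[0, 0, 0], [0, 5.6, -0.4], 1]
    - [[0, 0, 0], [0, 6, -0.4], 1]

```text
time: 34.0
tool_pos: [0.5878, 0.0724, 0.1758]
tool_rot: [0.114, 0.745, 0.644, -0.132]
contact_force: [-0.3, -1.0, -0.0]
gripper_width: 0.002
grasp_force: 0.4
```

```bash
python3 kn.py
```

```text
tcp case [-64.7   223.784 175.795] [ 0.143  0.115  1.698 -0.339  1.441  0.352] 34.0 [-0.165 -1.065 -0.03 ]
wrist 0.72 [-40.124 210.2   182.858] [376.082 310.999]
top 0.42 [-37.739 212.496 174.8  ] [315.765 172.211]
side 0.62 [-51.359 -38.152  16.192] [320.076 148.617]
```

apply_moves:
  moves:
    - [[0, 0, 0], [0, 0.4, 0], 1]
    - [[0, 0, 0], [0, 0.8, 0], 1]
    - [[0, 0, 0], [0, 1.2, 0], 1]
    - [[0, 0, 0], [0, 1.2, 0], 1]
    - [[0, 0, 0], [0, 1.2, 0], 1]

```text
time: 34.8
tool_pos: [0.5995, 0.0708, 0.1761]
tool_rot: [0.114, 0.745, 0.644, -0.132]
contact_force: [0.2, 0.3, -0.3]
gripper_width: -0.0
grasp_force: 0.0
```

```bash
python3 kn.py; python3 look.py | grep door; python3 - <<'E'
from h import *
s=manip.state(); T=q(s)
d=Rz(CA).apply([1,0,0]); l=Rz(CA).apply([0,1,0])
print("retreat",rel(case2w([-110,250,240]),T))
a=np.array([0,0,-1])*np.cos(.7)+d*np.sin(.7)
for sg in (1,-1):
  print("to",rel(case2w([-260,120,280]),frame(a,sg*d+0*l)),)
E
```

```text
tcp case [-52.848 223.865 176.123] [ 0.138  0.139  1.671 -0.34   1.442  0.346] 34.8 [ 0.178  0.352 -0.292]
wrist 0.58 [-23.179 210.513 180.005] [386.16  304.732]
top 0.72 [-23.319 211.236 175.559] [317.392 167.449]
top 0.47 [-138.379  532.813   -2.611] [210.53  194.104]
side 0.43 [-29.255 217.448 169.579] [288.028 195.852]
side door_edge 0.86 [-185.521   -0.339  278.648]
side door_edge 0.37 [-23.108 216.443 171.58 ]
side door_handle 0.8 [-136.202    5.32   290.158]
top door_edge 0.65 [-196.316   -0.244  246.531]
top door_handle 0.83 [-145.476   -0.254  271.242]
retreat (array([0., 0., 0.]), array([ 0.266, -5.697, -6.895]))
to (array([-0.693,  0.336,  0.125]), array([-13.278, -20.732,  -6.182]))
to (array([-0.495, -1.021, -2.798]), array([-13.278, -20.732,  -6.182]))
```

Stay unlocked and the flap is sinking. Move the tool left and forwards out of the way while it comes down.

```bash
python3 - <<'E'
from h import *
s=manip.state(); T=q(s)
d=Rz(CA).apply([1,0,0]); l=Rz(CA).apply([0,1,0])
a=np.array([0,0,-1])*np.cos(.5)+d*np.sin(.5); rot=frame(a,d)
print(rel(case2w([-110,240,240]),T), rel(case2w([-170,240,220]),rot))
E
```

```text
(array([0., 0., 0.]), array([-0.672, -5.7  , -6.551])) (array([-0.495,  0.343,  0.09 ]), array([  0.031, -11.699,  -4.675]))
```

apply_moves:
  moves:
    - [[0, 0, 0], [0.3, -2, -0.5], 1]
    - [[0, 0, 0], [0, -4, -3.5], 1]
    - [[0, 0, 0], [-0.5, -5.7, -6], 1]
    - [[-0.1, 0.07, 0.02], [0, -8, -6], 1]
    - [[-0.5, 0.34, 0.09], [0, -11.7, -4.7], 1]
    - [[-0.5, 0.34, 0.09], [0, -11.7, -4.7], 1]
    - [[-0.5, 0.34, 0.09], [0, -11.7, -4.7], 1]
    - [[-0.5, 0.34, 0.09], [0, -11.7, -4.7], 1]
    - [[-0.5, 0.34, 0.09], [0, -11.7, -4.7], 1]
    - [[-0.5, 0.34, 0.09], [0, -11.7, -4.7], 1]
    - [[-0.5, 0.34, 0.09], [0, -11.7, -4.7], 1]
    - [[-0.5, 0.34, 0.09], [0, -11.7, -4.7], 1]
    - [[-0.5, 0.34, 0.09], [0, -11.7, -4.7], 1]
    - [[-0.5, 0.34, 0.09], [0, -11.7, -4.7], 1]
    - [[-0.5, 0.34, 0.09], [0, -11.7, -4.7], 1]
    - [[-0.5, 0.34, 0.09], [0, -11.7, -4.7], 1]
    - [[-0.5, 0.34, 0.09], [0, -11.7, -4.7], 1]
    - [[-0.5, 0.34, 0.09], [0, -11.7, -4.7], 1]
    - [[-0.5, 0.34, 0.09], [0, -11.7, -4.7], 1]
    - [[-0.5, 0.34, 0.09], [0, -11.7, -4.7], 1]

```text
time: 37.5
tool_pos: [0.486, 0.1037, 0.2204]
tool_rot: [0.19, 0.733, 0.633, 0.162]
contact_force: [-0.1, 0.4, 0.9]
gripper_width: -0.001
grasp_force: 0.0
```

apply_moves:
  moves:
    - [[0, 0, 0], [0, 0, 0], 1]
    - [[0, 0, 0], [0, 0, 0], 1]
    - [[0, 0, 0], [0, 0, 0], 1]
    - [[0, 0, 0], [0, 0, 0], 1]
    - [[0, 0, 0], [0, 0, 0], 1]
    - [[0, 0, 0], [0, 0, 0], 1]
    - [[0, 0, 0], [0, 0, 0], 1]
    - [[0, 0, 0], [0, 0, 0], 1]
    - [[0, 0, 0], [0, 0, 0], 1]
    - [[0, 0, 0], [0, 0, 0], 1]
    - [[0, 0, 0], [0, 0, 0], 1]
    - [[0, 0, 0], [0, 0, 0], 1]
    - [[0, 0, 0], [0, 0, 0], 1]
    - [[0, 0, 0], [0, 0, 0], 1]
    - [[0, 0, 0], [0, 0, 0], 1]
    - [[0, 0, 0], [0, 0, 0], 1]
    - [[0, 0, 0], [0, 0, 0], 1]
    - [[0, 0, 0], [0, 0, 0], 1]
    - [[0, 0, 0], [0, 0, 0], 1]
    - [[0, 0, 0], [0, 0, 0], 1]

```text
time: 39.5
tool_pos: [0.486, 0.1037, 0.2203]
tool_rot: [0.19, 0.733, 0.633, 0.162]
contact_force: [0.6, 0.8, -0.4]
gripper_width: -0.003
grasp_force: 0.0
```

```bash
python3 look.py;  python3 - <<'E'
from h import *
s=manip.state(); T=q(s)
d=Rz(CA).apply([1,0,0]); l=Rz(CA).apply([0,1,0])
a=np.array([0,0,-1])*np.cos(.5)+d*np.sin(.5); rot=frame(a,d)
print(s["joint_pos"])
for p in ([-190,95,190],[-165,95,131],[-136,95,78]): print(rel(case2w(p),rot))
E
```

```text
theta 0.8188056578627436 0.15793954804544058 F [ 0.552  0.783 -0.381] t 39.5
side stay_knob 0.72 [-242.613  389.804    1.391]
side stay_knob 0.6 [ -5.711 217.227 162.642]
side door_edge 0.56 [-157.726    1.098   61.608]
side door_handle 0.79 [-156.567    4.643  116.199]
top stay_knob 0.64 [ -0.055 210.511 166.671]
top stay_knob 0.24 [-137.013  533.76    -2.698]
top door_edge 0.63 [-158.996   -1.21    61.349]
top door_handle 0.85 [-151.894    0.733  116.873]
top door_handle 0.27 [-238.931  391.202   -1.941]
[ 0.133 -0.557  2.217 -0.163  1.     0.334]
(array([0.005, 0.003, 0.002]), array([-14.467,  -3.249,   1.728]))
(array([0.005, 0.003, 0.002]), array([-14.448,  -3.916,   8.101]))
(array([0.005, 0.003, 0.002]), array([-14.431,  -3.942,  14.142]))
```

Flap rests about 0.13 rad ajar. Press beside the handle.

apply_moves:
  moves:
    - [[0, 0, 0], [-5, -1.2, 0.6], 1]
    - [[0, 0, 0], [-10, -2.4, 1.2], 1]
    - [[0, 0, 0], [-14.4, -3.3, 1.7], 1]
    - [[0, 0, 0], [-14.4, -3.6, 5], 1]
    - [[0, 0, 0], [-14.4, -3.9, 8.1], 1]
    - [[0, 0, 0], [-14.4, -3.9, 9.5], 1]
    - [[0, 0, 0], [-14.4, -3.9, 10.5], 1]
    - [[0, 0, 0], [-14.4, -3.9, 11.2], 1]
    - [[0, 0, 0], [-14.4, -3.9, 11.9], 1]
    - [[0, 0, 0], [-14.4, -3.9, 12.6], 1]
    - [[0, 0, 0], [-14.4, -3.9, 13.2], 1]
    - [[0, 0, 0], [-14.4, -3.9, 13.7], 1]
    - [[0, 0, 0], [-14.4, -3.9, 14.1], 1]
    - [[0, 0, 0], [-14.4, -3.9, 14.1], 1]

```text
time: 41.3
tool_pos: [0.4987, -0.0441, 0.0798]
tool_rot: [0.19, 0.733, 0.633, 0.161]
contact_force: [-17.1, 3.1, 16.9]
gripper_width: 0.001
grasp_force: 11.8
```

```bash
python3 look.py
```

```text
theta -0.11494464747670852 0.1634228773262002 F [-17.125   3.06   16.884] t 41.3
side stay_knob 0.6 [  1.824 217.927 157.165]
side door_edge 0.8 [-143.435    1.251   45.066]
side door_handle 0.81 [-144.267    2.821   97.241]
top stay_knob 0.65 [  7.143 208.466 161.766]
top door_edge 0.92 [-136.763   -0.393   44.17 ]
top door_handle 0.85 [-141.68    -2.368   98.423]
```

Shut against the sill (24 N). Back off and check.

apply_moves:
  moves:
    - [[0, 0, 0], [0, 0, -0.5], 1]
    - [[0, 0, 0], [0, 0, -1.5], 1]
    - [[0, 0, 0], [0, 0, -4], 1]
    - [[0, 0, 0], [0, 0, -8], 1]
    - [[0, 0, 0], [-2, 0, -13], 1]
    - [[0, 0, 0], [8, -2, -14], 1]
    - [[0, 0, 0], [14, -3, -14], 1]
    - [[0, 0, 0], [14, -3, -14], 1]
    - [[0, 0, 0], [14, -3, -14], 1]
    - [[0, 0, 0], [14, -3, -14], 1]
    - [[0, 0, 0], [14, -3, -14], 1]
    - [[0, 0, 0], [14, -3, -14], 1]

```text
time: 42.9
tool_pos: [0.4262, 0.1074, 0.1859]
tool_rot: [0.19, 0.733, 0.632, 0.162]
contact_force: [-0.0, -0.3, -0.4]
gripper_width: -0.0
grasp_force: 0.0
```

```bash
python3 look.py; python3 meas.py | grep -v jar7; ls pics
```

```text
theta 0.606532763817042 0.2146834109168749 F [-0.03  -0.262 -0.393] t 42.9
side stay_knob 0.56 [  6.252 217.351 160.12 ]
side door_edge 0.93 [-142.653    2.379   44.994]
side door_edge 0.33 [-138.04   403.384   -1.779]
side door_handle 0.58 [-144.332    0.5     97.664]
side door_handle 0.56 [-172.756 -261.4     -3.578]
top stay_knob 0.62 [  7.081 212.045 162.965]
top door_edge 0.73 [-138.503    0.519   45.403]
top door_edge 0.69 [-14.889   4.175 189.432]
top door_handle 0.82 [-140.539   -0.674  102.518]
jar by tcp [-230.943  234.741  107.358] [-0.347 -0.061 -0.558]
side jar1 0.72 [-0.366 -2.725 -1.642]
[  9.87  -22.445   2.314] free [-34.099  25.428] 8 1.6857459232838568
k_side.png
k_top.png
k_wrist.png
m_side.png
m_top.png
m_wrist.png
side0.png
side_0070.png
side_0079.png
side_0090.png
side_0102.png
side_0305.png
side_0351.png
side_0395.png
side_0413.png
side_0429.png
top0.png
top_0070.png
top_0079.png
top_0090.png
top_0102.png
top_0305.png
top_0351.png
top_0395.png
top_0413.png
top_0429.png
w1.png
w2.png
w3.png
w4.png
```

View pics/m_side.png

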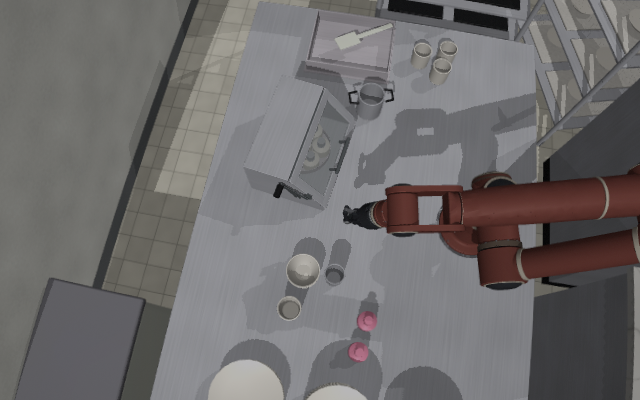

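The flap is shut: its edge is at z 45 mm and the knob at x 7 mm, both at their shut and folded values. The jars stand inside and the bystanders are where they were. Handing in.

```bash
python3 -c "
from plant import manip
print(manip.job_done())"
```

```text
the job is handed in; nothing more can be done
None
```

The job is handed in at about 43 s: the flap locked up, the white jar was set into the tin's free place, the stay was unlocked, and the flap came down and was pressed shut. My last images show it closed and the cup, tumbler, bowls and pot where they were; no verdict came back, and I last saw all seven jars standing flat before the flap closed.

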